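Set up a resistivity stand and fan out its batch of coupons

ROBOT

A 6-joint arm with a two-finger parallel gripper is mounted at the origin on the work surface. World frame = base frame: x ahead of the robot, y to its left, z up, the work surface at z = 0. Lengths are in m, angles in rad, forces in N, time in s.
With the tool pointing down it reaches from about 0.325 to 1 m from the base axis. Payload 5.1 kg.
Tool frame: the origin (TCP) lies midway between the tips of the shut fingers; the grasp point (between the pads) lies 19 mm behind it; z points along the fingers, y is the line along which they close (so a half turn about z gives the same grasp; the last joint's range is limited). The gripper opens to 85 mm and grips with 20 to 120 N. Pads are 22 mm wide; open, the fingers measure 114 mm over their backs; the gripper's body (76 mm by 85 mm) begins 54 mm behind the grasp point. The pads swing forward as they close: fully open they stand 13 mm farther back than shut.
Start: joints at [-1.371, 0.124, 1.65, -0, 1.367, -0.083], TCP at [0.181, -0.624, 0.231] pointing down, gripper open.
Joint ranges: [-2.61, 2.61], [-1.02, 2.33], [0.03, 2.71], [-1.35, 4.49], [0.32, 2.68], [-2.91, 2.91]. Speed limits (rad/s): [2.57, 2.57, 3.14, 3.14, 3.14, 3.14].

INTERFACE

Orientations are given as a unit quaternion [x, y, z, w].
In Python, from rig import robot, camrig, monitor gives the robot as it stands (robot), with the cameras (camrig) and the readings (monitor).
- The arm moves only by the shell command python3 drive.py FILE [OPENING] [FORCE], which reads ROWS from the file FILE. ROWS is a JSON list of rows, 1 to 5 of them, each written [[dx, dy, dz], turn]: dx, dy, dz in m, then a turn about the tool's z in rad; each row is the pose to reach, as a shift and turn from the pose commanded when the command began, along the tool's axes at that moment; what a row does not reach only later rows make up. A row lasts 1/10 s, in which the tool goes at most 0.05 m and 0.15 rad, less where a joint would pass 70% of its speed; a pose out of reach is approached as far as the arm can. OPENING is the finger opening in m, set as the command begins (- or left out keeps the last). The fingers move at their own pace and stop on an object; FORCE is the grip in N (left out, the last holds). Time passes only in rows, so rows that do not move let the fingers close. It prints the time, the measured TCP pose, the force, the opening and the grip force at its end. Input that does not fit is refused with a message, and nothing moves.
- monitor.sense(): the state, without advancing time (a new reading comes with each control period).
- camrig.read_camera(name): name is "scene" or "top" or "wrist"; returns a dict with "pixels" (400x640x3 uint8, red, green, blue), "fx", "fy", "cx", "cy" (pixels), "R" (3x3) and "t" (3): a world point X has camera coordinates R X + t. Camera axes: x right, y down, z forward; pixel columns grow to the right and rows downward; lengths in m; the calibration is good to about 2 mm. The wrist camera is an equidistant fisheye: a pixel r from the principal point sees the ray r / f radians off the axis. A picture is of the moment at which its call begins. There is no depth.
- robot.close_job(): hands the job in; it is judged then, once.
The state is a dict: "time": time; "q": joint angles; "qvel": joint speeds; "joint_efforts": joint torques, N m; "ee_pos": TCP position; "tool_rot": TCP orientation; "wrist_force": force on the tool from outside, world axes, zero at the start; "wrist_torque": the same for the moment, N m; "grip_width": finger opening in m; "grasp_force": force on a finger pad.
Only numpy, scipy, OpenCV 4.12 (cv2) and the standard library are available. Lean on these libraries where they do the work, as an engineer would, in place of code of your own. Each camera call takes 0.05 s, during which the arm holds its last target. There are 200 camera calls.

TASK

Set the resistivity bench up for the next batch: with the probe arm still swung out, push the copper reference bar home into the corner of the two aluminium stops on the red stand, flat against both, then swing the probe arm fully in over it. Shingle all the aluminium coupons lengthways down the middle of the blue tray, starting on the red headrest and each overlapping the one before, the lower edge of each coupon on the next white line with no line skipped, so that every coupon shows a strip of bare face. Leave everything else on the bench where it is.

Things in the scene. Friction and masses are not known exactly. Their poses are not given: they have to be found in the camera images.
- bar: copper reference bar, 110 long (own x) x 28 wide (own y) x 20 high mm, 0.5 kg, lying loose and askew on the red stand's base; origin at the centre of its underside. Both ends and both sides are alike.
- stand: test stand fixed to the bench: red base plate 180 (own x, from -80 to +100) x 190 (own y) mm, its top 25 mm above the bench; origin on the bench below the plate, own x points to its rear, own y to its left. On it two aluminium stops 14 mm high (see the stop points), a pivot post with the probe arm, and a terminal block 18 x 50 mm, 50 mm high, at x = 90, y = 65 mm.
- side_stop (a point): middle of the foot of the side stop's front face, which runs 120 mm along the stand's y at the rear of the plate; the bar's long side goes against it. Axes as the stand's.
- end_stop (a point): middle of the foot of the end stop's inner face, which runs 70 mm along the stand's x at the right (-y) of the plate; the bar's right end goes against it. Axes as the stand's.
- seat (a point): point on the top of the stand's base plate under the centre of the bar when the bar lies home in the corner of the two stops (long side against the side stop, right end against the end stop). Axes as the stand's.
- probe_arm (a joint): swing of the flat probe arm about an upright pivot at x = 65, y = 0 mm of the stand, rad: 0 = fully in over the bar, pointing to the stand's front, at its limit; grows as it swings out to the stand's right, pi/2 = along -y, its other limit. Friction about 0.1 N m, stays where left. Arm 18 mm wide, underside 58 and top 68 mm above the bench; at 0 it clears the bar by 13 mm (its probe tips by 6 mm).
- probe_knob (a point): centre of the top of the upright red knob at the free end of the probe arm, 80 mm from the pivot: 20 mm in diameter, 20 mm high, its top 88 mm above the bench
- tray: blue fanning tray fixed to the bench, 275 (own x) x 140 (own y) mm, floor 6 mm above the bench, rim 14 mm high and 6 mm thick; origin on the bench under its centre; own x runs along the tray from the head (-x end, where the red headrest is) to the tail. Five white lines cross its floor, 36 mm apart.
- headrest: red sloping rest plate in the head of the tray, 55 x 50 mm, fixed; origin at the centre of its upper face, own z normal to that face; it slopes down by 0.167 rad towards the tail, so that its plane meets the tray's floor at mark 1. A coupon lying on it takes this slope, and so does each coupon that overlaps it by the 36 mm pitch.
- mark1 (a point): middle of the first white line on the tray's floor, nearest the headrest, axes as the tray's; lines 2 to 5 lie 36, 72, 108 and 144 mm further along +x. The lower edge of coupon k of the fan belongs on line k, so the centre of its underside lies 49 mm before that line towards the head and 8 mm above the floor.
- coupon1: aluminium test coupon, flat plate 100 (own x) x 44 (own y) x 6 (own z) mm, 75 g, all alike; loose; origin at the centre of its underside. Three to five coupons are there, flat on the bench to start with.
- coupon2: aluminium test coupon, flat plate 100 (own x) x 44 (own y) x 6 (own z) mm, 75 g, all alike; loose; origin at the centre of its underside. Three to five coupons are there, flat on the bench to start with.
- coupon3: aluminium test coupon, flat plate 100 (own x) x 44 (own y) x 6 (own z) mm, 75 g, all alike; loose; origin at the centre of its underside. Three to five coupons are there, flat on the bench to start with.
- coupon4: aluminium test coupon, flat plate 100 (own x) x 44 (own y) x 6 (own z) mm, 75 g, all alike; loose; origin at the centre of its underside. Three to five coupons are there, flat on the bench to start with.
- coupon5: aluminium test coupon, flat plate 100 (own x) x 44 (own y) x 6 (own z) mm, 75 g, all alike; loose; origin at the centre of its underside. Three to five coupons are there, flat on the bench to start with.
- adapter: black power adapter, 75 x 45 x 30 mm; bystander, leave alone; origin at its underside
- dish: white ceramic dish, 68 mm across, 26 mm high; bystander, leave alone; origin at its underside
- marker: white marker pen with a blue cap, 130 mm long; bystander, leave alone; origin at its underside
- caliper: steel caliper, 220 mm long; bystander, leave alone; origin at its underside
- wash_bottle: white bottle with a blue cap, 72 mm across, 150 mm high; bystander, leave alone; origin at its underside
- weight: steel block weight 50 x 50 x 40 mm; bystander, leave alone; origin at its underside
- driver: screwdriver, lying; bystander, leave alone; origin at its underside

How it is judged:
On the way, in this order (a step that is already met when the one before it is completed fails the run):
1. the bar lies home against both stops while the probe arm is still swung out (x of bar in the frame of seat between -0.003 and 0.003 m and y of bar in the frame of seat between -0.003 and 0.003 m and z of bar in the frame of seat between -0.004 and 0.004 m and angle between the x axis of bar and the y axis of stand, either way round below 0.035 rad and value of joint probe_arm above 0.6 rad), for 0.2 s.
2. the probe arm is swung fully in over the bar (value of joint probe_arm below 0.1 rad), for 0.2 s.
At the end, for the whole second after the job is handed in: Bar within 3 mm and 2 degrees of home on the stand; probe arm within 0.1 rad of fully in; each coupon sloping like the headrest within 0.07 rad, straight within 0.12 rad, lower edge within 8 mm of its own line, centred within 9 mm, lines filled from the first without a gap; all at rest (x of bar in the frame of seat between -0.003 and 0.003 m and y of bar in the frame of seat between -0.003 and 0.003 m and z of bar in the frame of seat between -0.004 and 0.004 m and angle between the x axis of bar and the y axis of stand, either way round below 0.035 rad and linear speed of each of bar, coupon1, coupon2, coupon3, coupon4, coupon5 below 0.02 m/s and value of joint probe_arm below 0.1 rad and y of coupon1 in the frame of mark1 between -0.009 and 0.009 m and z of coupon1 in the frame of mark1 between 0.002 and 0.02 m and angle between the z axis of each of coupon1, coupon2, coupon3, coupon4, coupon5 and the z axis of headrest, either way round below 0.07 rad and angle between the x axis of each of coupon1, coupon2, coupon3, coupon4, coupon5 and the x axis of headrest, either way round below 0.12 rad and (x of coupon1 in the frame of mark1 between -0.0575 and -0.041 m or x of coupon1 in the frame of mark1 between -0.0215 and -0.005 m or x of coupon1 in the frame of mark1 between 0.0145 and 0.031 m or x of coupon1 in the frame of mark1 between 0.0505 and 0.067 m or x of coupon1 in the frame of mark1 between 0.0865 and 0.103 m) and (horizontal distance between coupon1 and coupon2 below 0.054 m or horizontal distance between coupon1 and coupon3 below 0.054 m or horizontal distance between coupon1 and coupon4 below 0.054 m or horizontal distance between coupon1 and coupon5 below 0.054 m) and y of coupon2 in the frame of mark1 between -0.009 and 0.009 m and z of coupon2 in the frame of mark1 between 0.002 and 0.02 m and (x of coupon2 in the frame of mark1 between -0.0575 and -0.041 m or x of coupon2 in the frame of mark1 between -0.0215 and -0.005 m or x of coupon2 in the frame of mark1 between 0.0145 and 0.031 m or x of coupon2 in the frame of mark1 between 0.0505 and 0.067 m or x of coupon2 in the frame of mark1 between 0.0865 and 0.103 m) and (horizontal distance between coupon2 and coupon1 below 0.054 m or horizontal distance between coupon2 and coupon3 below 0.054 m or horizontal distance between coupon2 and coupon4 below 0.054 m or horizontal distance between coupon2 and coupon5 below 0.054 m) and y of coupon3 in the frame of mark1 between -0.009 and 0.009 m and z of coupon3 in the frame of mark1 between 0.002 and 0.02 m and (x of coupon3 in the frame of mark1 between -0.0575 and -0.041 m or x of coupon3 in the frame of mark1 between -0.0215 and -0.005 m or x of coupon3 in the frame of mark1 between 0.0145 and 0.031 m or x of coupon3 in the frame of mark1 between 0.0505 and 0.067 m or x of coupon3 in the frame of mark1 between 0.0865 and 0.103 m) and (horizontal distance between coupon3 and coupon1 below 0.054 m or horizontal distance between coupon3 and coupon2 below 0.054 m or horizontal distance between coupon3 and coupon4 below 0.054 m or horizontal distance between coupon3 and coupon5 below 0.054 m) and y of coupon4 in the frame of mark1 between -0.009 and 0.009 m and z of coupon4 in the frame of mark1 between 0.002 and 0.02 m and (x of coupon4 in the frame of mark1 between -0.0575 and -0.041 m or x of coupon4 in the frame of mark1 between -0.0215 and -0.005 m or x of coupon4 in the frame of mark1 between 0.0145 and 0.031 m or x of coupon4 in the frame of mark1 between 0.0505 and 0.067 m or x of coupon4 in the frame of mark1 between 0.0865 and 0.103 m) and (horizontal distance between coupon4 and coupon1 below 0.054 m or horizontal distance between coupon4 and coupon2 below 0.054 m or horizontal distance between coupon4 and coupon3 below 0.054 m or horizontal distance between coupon4 and coupon5 below 0.054 m) and y of coupon5 in the frame of mark1 between -0.009 and 0.009 m and z of coupon5 in the frame of mark1 between 0.002 and 0.02 m and (x of coupon5 in the frame of mark1 between -0.0575 and -0.041 m or x of coupon5 in the frame of mark1 between -0.0215 and -0.005 m or x of coupon5 in the frame of mark1 between 0.0145 and 0.031 m or x of coupon5 in the frame of mark1 between 0.0505 and 0.067 m or x of coupon5 in the frame of mark1 between 0.0865 and 0.103 m) and (horizontal distance between coupon5 and coupon1 below 0.054 m or horizontal distance between coupon5 and coupon2 below 0.054 m or horizontal distance between coupon5 and coupon3 below 0.054 m or horizontal distance between coupon5 and coupon4 below 0.054 m) and horizontal distance between coupon1 and coupon2 above 0.018 m and horizontal distance between each of coupon1, coupon2 and coupon3 above 0.018 m and horizontal distance between each of coupon1, coupon2, coupon3 and coupon4 above 0.018 m and horizontal distance between each of coupon1, coupon2, coupon3, coupon4 and coupon5 above 0.018 m and (x of coupon1 in the frame of mark1 between -0.0575 and -0.041 m or x of coupon2 in the frame of mark1 between -0.0575 and -0.041 m or x of coupon3 in the frame of mark1 between -0.0575 and -0.041 m or x of coupon4 in the frame of mark1 between -0.0575 and -0.041 m or x of coupon5 in the frame of mark1 between -0.0575 and -0.041 m) and (x of coupon1 in the frame of mark1 between -0.0215 and -0.005 m or x of coupon2 in the frame of mark1 between -0.0215 and -0.005 m or x of coupon3 in the frame of mark1 between -0.0215 and -0.005 m or x of coupon4 in the frame of mark1 between -0.0215 and -0.005 m or x of coupon5 in the frame of mark1 between -0.0215 and -0.005 m) and (x of coupon1 in the frame of mark1 between 0.0145 and 0.031 m or x of coupon2 in the frame of mark1 between 0.0145 and 0.031 m or x of coupon3 in the frame of mark1 between 0.0145 and 0.031 m or x of coupon4 in the frame of mark1 between 0.0145 and 0.031 m or x of coupon5 in the frame of mark1 between 0.0145 and 0.031 m)); the robot touches nothing.
It fails at once if a bystander (adapter, dish, marker, caliper, wash bottle, weight, screwdriver) is moved more than 4 cm (distance of any of adapter, dish, marker, caliper, wash_bottle, weight, driver from where it was at the start of the episode above 0.04 m).
Of coupon1, coupon2, coupon3, coupon4, coupon5 only 3 to 5 are there at a start; the rules pass over those that are not, and their reading is None.
At some moment in a run one of bar may be knocked a few centimetres aside while the robot is not near it.
Once in a run the grip may slacken for a moment while it holds something.
It also fails if it takes over 210 s, if anything falls off the work surface, if the arm or the gripper's body presses on something with over 40 N, if the wrist force passes 120 N, or if a joint passes its speed limit or range.

## Working session

There is one attempt and no reset: what is moved stays moved. The work goes in short steps, Python scripts to look and compute and a shell command to move; the robot and the scene stay as the last step left them, time stands still between calls to the robot, and variables do not carry over. Pictures are saved under pics/ and viewed, at most 14 in all, crops included, and the job is handed in when it is done.

```bash
ls; mkdir -p pics
python3 - <<'E'
from rig import robot, camrig, monitor
import cv2,json
s=monitor.sense(); print(s['time'],s['ee_pos'],s['tool_rot'],s['grip_width'])
for n in ['scene','top','wrist']:
    c=camrig.read_camera(n); cv2.imwrite(f'pics/{n}0.png',c['pixels'][:,:,::-1])
    print(n,c['fx'],c['fy'],c['cx'],c['cy'],c['R'],c['t'])
E
```

```text
drive.py
pics
rig.py
0.0 [ 0.18123919 -0.62357207  0.23002104] [ 9.90019055e-01  1.40929546e-01 -6.64880717e-05 -1.06312631e-03] 0.085133201242385
scene 387.7101749566458 387.7101749566458 317.37633127906105 197.3423143488792 [[ 0.47965265  0.87718285 -0.02199075]
 [ 0.48813204 -0.28757391 -0.82403177]
 [-0.7291505   0.38451463 -0.56611664]] [-0.28034033 -0.2265455   1.54592725]
top 447.35221048419044 447.35221048419044 322.330398544779 193.29319202555763 [[ 0.02593937 -0.99965209  0.00477987]
 [-0.99211257 -0.02632973 -0.12255361]
 [ 0.12263683 -0.0015632  -0.99245038]] [-0.04381021  0.63617566  1.1314499 ]
wrist 309.70691628693146 309.70691628693146 319.9500393556366 206.53029106995433 [[ 0.28013483 -0.95995533 -0.00319956]
 [-0.9079192  -0.26602917  0.32389999]
 [-0.3117807  -0.08783073 -0.94608591]] [-0.64794475 -0.04313911  0.3809689 ]
```

View pics/top0.png

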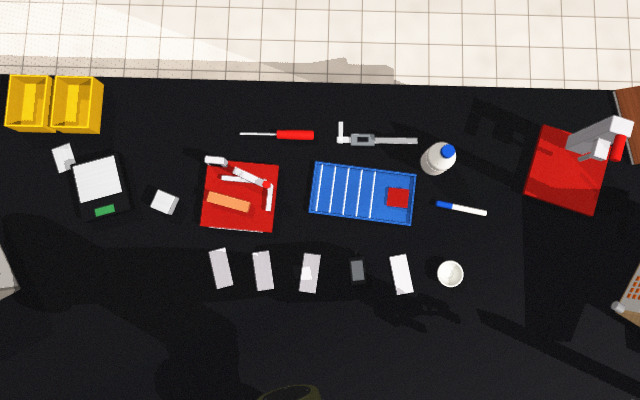

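View pics/scene0.png

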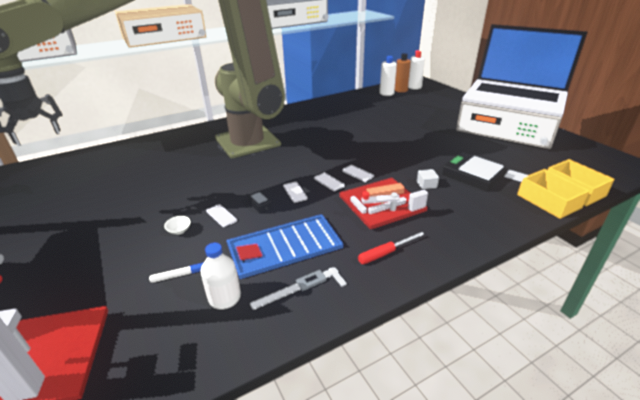

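The top view shows four coupons at about (221,268), (263,271), (310,273) and (401,274), with the black adapter at (357,270) between two of them. The tray is at (362,194) with its red headrest on the right at (397,197). The stand is at (240,197) with the orange bar at (228,202). The scene view agrees.

Run:
```python
import cv2
a=cv2.imread('pics/top0.png')[150:240,190:290]
b=cv2.imread('pics/scene0.png')[160:230,335:435]
a=cv2.resize(a,(400,360),interpolation=cv2.INTER_CUBIC);b=cv2.resize(b,(400,280),interpolation=cv2.INTER_CUBIC)
b=cv2.copyMakeBorder(b,0,80,0,0,0)
cv2.imwrite('pics/crop0.png',cv2.hconcat([a,b]))
```

```text
(no output)
```

View pics/crop0.png

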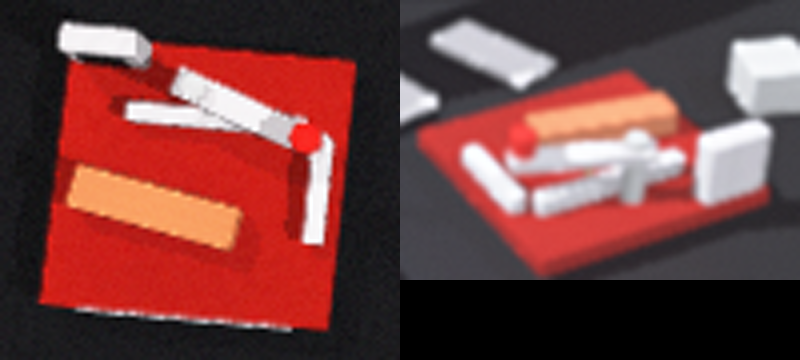

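The crop settles the stand. The terminal block is at the rear left, the side stop runs left to right across the rear, and the end stop is on the right. The probe arm points to the right rear with its knob at crop (305,137), which is top (266,184). The bar lies askew in front.

```bash
cat > h.py <<'E'
import numpy as np, cv2
from scipy.spatial.transform import Rotation as Ro
from rig import robot, camrig, monitor
def shot(n,name=None):
    c=camrig.read_camera(n); c['n']=n
    c['hsv']=cv2.cvtColor(c['pixels'],cv2.COLOR_RGB2HSV)
    if name: cv2.imwrite(f'pics/{name}.png',c['pixels'][:,:,::-1])
    return c
def ray(c,p):
    p=np.atleast_2d(np.asarray(p,float)); d=(p-[c['cx'],c['cy']])/[c['fx'],c['fy']]
    if c['n']=='wrist':
        r=np.linalg.norm(d,axis=1,keepdims=True)+1e-12
        v=np.hstack([d/r*np.sin(r),np.cos(r)])
    else: v=np.hstack([d,np.ones((len(d),1))])
    R=np.array(c['R']); return -R.T@c['t'], v@R
def plane(c,p,z):
    o,v=ray(c,p); return o+v*((z-o[2])/v[:,2:])
def proj(c,X):
    v=np.atleast_2d(X)@np.array(c['R']).T+c['t']
    if c['n']=='wrist':
        s=np.linalg.norm(v[:,:2],axis=1,keepdims=True)+1e-12; d=v[:,:2]/s*np.arctan2(s,v[:,2:])
    else: d=v[:,:2]/v[:,2:]
    return d*[c['fx'],c['fy']]+[c['cx'],c['cy']]
def tri(c1,p1,c2,p2):
    o1,v1=ray(c1,p1);o2,v2=ray(c2,p2);v1=v1[0]/np.linalg.norm(v1);v2=v2[0]/np.linalg.norm(v2)
    s=np.linalg.lstsq(np.c_[v1,-v2],o2-o1,rcond=None)[0]
    a=o1+s[0]*v1;b=o2+s[1]*v2; return (a+b)/2,np.linalg.norm(a-b)
RANGES=dict(red=((0,150,70),(6,255,255)),orange=((7,80,120),(20,200,255)),blue=((100,120,60),(125,255,255)),white=((0,0,130),(179,60,255)))
def blobs(c,col,amin=80):
    m=cv2.inRange(c['hsv'],*map(np.array,RANGES[col]))
    if col=='red': m|=cv2.inRange(c['hsv'],np.array((172,150,70)),np.array((179,255,255)))
    cs,_=cv2.findContours(m,cv2.RETR_EXTERNAL,cv2.CHAIN_APPROX_NONE)
    return [k[:,0,:].astype(float) for k in cs if cv2.contourArea(k)>amin]
def rect(P):  # min-area rectangle of world xy points: centre, long, short, yaw of long side
    (cx,cy),(w,h),a=cv2.minAreaRect((P[:,:2]*1000).astype(np.float32))
    if w<h: w,h,a=h,w,a+90
    a=(a+90)%180-90
    return np.array([cx,cy])/1000,w,h,np.deg2rad(a)
def tool(goal,yaw_long=None,zc=None):
    "shift in tool axes from the present pose to TCP goal; turn so that the finger line (tool y) is at world angle yaw_long (mod pi)"
    s=monitor.sense();R=Ro.from_quat(s['tool_rot']).as_matrix(); d=R.T@(np.array(goal)-s['ee_pos'])
    t=0
    if yaw_long is not None:
        y=np.arctan2(R[1,1],R[0,1]); t=-((yaw_long-y+np.pi/2)%np.pi-np.pi/2)  # tool z down: turn about it is minus world yaw
    return d.round(4),round(t,3),s['q'][5]
E
python3 - <<'E'
from h import *
c=shot('top')
for col,z in [('orange',.045),('blue',.014),('white',.006),('red',.025)]:
    for b in blobs(c,col,60):
        m=b.mean(0)
        if not(150<m[0]<480 and 110<m[1]<300): continue
        r=rect(plane(c,b,z)); print(col,m.round(),r[0].round(3),np.round(r[1:],2))
E
```

```text
orange [228. 201.] [0.609 0.217] [112.18  29.19   1.32]
blue [444. 204.] [ 0.62  -0.351] [44.99 18.    1.4 ]
blue [362. 193.] [ 0.645 -0.134] [277.56 143.47   1.47]
blue [448. 150.] [ 0.766 -0.363] [39.42 34.3  -0.78]
white [450. 274.] [ 0.437 -0.369] [69.01 64.99 -1.55]
white [401. 274.] [ 0.433 -0.24 ] [101.64  45.64   0.21]
white [310. 273.] [0.43  0.001] [99.51 44.33 -0.11]
white [263. 270.] [0.433 0.125] [101.    44.02   0.18]
white [221. 268.] [0.437 0.235] [100.89  44.44   0.28]
white [469. 210.] [ 0.608 -0.422] [92.55 15.38  1.39]
white [164. 202.] [0.606 0.396] [62.45 51.14  1.2 ]
white [269. 198.] [0.627 0.116] [ 7.084e+01  1.410e+01 -2.000e-02]
white [243. 178.] [0.683 0.187] [118.14  40.24   1.44]
white [215. 160.] [0.724 0.264] [61.42 22.95  1.53]
white [439. 158.] [ 0.744 -0.338] [97.94 76.33 -0.85]
white [371. 138.] [ 0.792 -0.171] [220.02  58.8    1.38]
red [398. 197.] [ 0.634 -0.227] [54.66 48.72  1.47]
red [240. 196.] [0.629 0.192] [192.22 181.66   1.51]
red [295. 134.] [0.796 0.052] [99.7  24.82 -1.54]
```

Run:
```python
from h import *
print(tool((.50,-.05,.30),1.51)); print(tool((.53,.19,.30),1.51))
```

```text
(array([ 0.4662, -0.4622, -0.0688]), np.float64(0.344), np.float64(-0.08260049513859138))
(array([ 0.562 , -0.6842, -0.0685]), np.float64(0.344), np.float64(-0.08260049513859138))
```

```bash
echo '[[[0.034,-0.033,-0.005],0],[[0.068,-0.066,-0.01],0],[[0.102,-0.099,-0.015],0],[[0.136,-0.132,-0.02],0],[[0.17,-0.165,-0.025],0]]' > rows.txt && python3 drive.py rows.txt && echo '[[[0.034,-0.033,-0.005],0],[[0.068,-0.066,-0.01],0],[[0.102,-0.099,-0.015],0],[[0.136,-0.132,-0.02],0],[[0.17,-0.165,-0.025],0]]' > rows.txt && python3 drive.py rows.txt && echo '[[[0.034,-0.033,-0.005],0.1],[[0.068,-0.066,-0.01],0.2],[[0.102,-0.099,-0.015],0.3],[[0.126,-0.132,-0.02],0.344],[[0.126,-0.132,-0.02],0.344]]' > rows.txt && python3 drive.py rows.txt
python3 - <<'E'
from h import *
c=shot('wrist','w1'); print(tool((.53,.19,.30),1.51))
o=ray(c,[0,0])[0]; print(o)
for col,z in [('orange',.045),('blue',.014),('white',.006),('red',.025)]:
    for b in blobs(c,col,150):
        m=b.mean(0); P=plane(c,b,z)
        r=rect(P)
        if abs(r[0][0]-.6)>.25 or abs(r[0][1])>.45: continue
        print(col,m.round(),r[0].round(3),np.round(r[1:],2))
E
```

```text
time: 0.7
ee_pos: [0.299, -0.4165, 0.2563]
tool_rot: [0.99, 0.141, 0.0, -0.0]
wrist_force: [0.6, -0.7, -0.0]
grip_width: 0.0855
grasp_force: 0.0
time: 1.2
ee_pos: [0.4162, -0.2106, 0.2816]
tool_rot: [0.99, 0.141, 0.0, 0.0]
wrist_force: [0.8, -1.3, -0.5]
grip_width: 0.0853
grasp_force: 0.0
time: 1.7
ee_pos: [0.5011, -0.0466, 0.3019]
tool_rot: [1.0, -0.028, 0.001, -0.001]
wrist_force: [0.3, -0.7, -0.2]
grip_width: 0.0854
grasp_force: 0.0
(array([ 0.016 , -0.2398,  0.0015]), np.float64(0.004), np.float64(1.4241008654484744))
[ 0.58398529 -0.05092934  0.44420154]
orange [137. 111.] [0.607 0.215] [119.59  28.78   1.33]
blue [510.  86.] [ 0.618 -0.346] [50.04 17.25  1.39]
blue [371.  64.] [ 0.643 -0.131] [275.83 140.99   1.47]
white [374. 205.] [ 0.431 -0.124] [53.2  32.18  0.12]
white [155. 214.] [0.435 0.236] [102.05  49.18   0.28]
white [214. 213.] [0.431 0.125] [102.09  47.33   0.19]
white [514. 199.] [ 0.431 -0.374] [72.6  70.    1.31]
white [291. 210.] [0.429 0.003] [101.69  45.75  -0.12]
white [444. 200.] [ 0.432 -0.237] [102.61  46.25   0.21]
white [ 67. 131.] [0.603 0.41 ] [88.89 63.45  1.2 ]
white [540.  97.] [ 0.606 -0.42 ] [97.5  15.62  1.39]
white [195.  82.] [0.635 0.127] [95.53 36.23  0.23]
white [130.  57.] [0.698 0.255] [188.99  55.41   1.07]
white [370.  62.] [ 0.644 -0.123] [ 1.2796e+02  4.3000e+00 -1.1000e-01]
white [344.  60.] [ 0.648 -0.087] [ 1.2731e+02  4.0800e+00 -1.0000e-01]
white [318.  58.] [ 0.652 -0.051] [ 1.2846e+02  4.3900e+00 -1.1000e-01]
white [292.  57.] [ 0.656 -0.015] [ 1.2581e+02  4.5000e+00 -1.0000e-01]
white [507.  14.] [ 0.736 -0.365] [157.65  59.69  -1.37]
red [442.  70.] [ 0.632 -0.222] [55.66 48.57  1.47]
red [163.  90.] [0.627 0.192] [194.75 179.1    1.51]
```

View pics/w1.png

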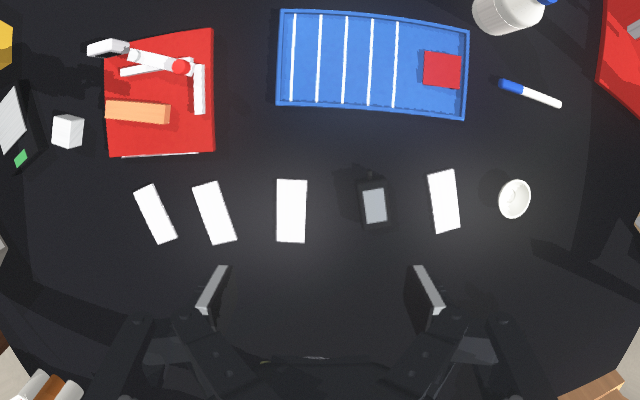

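The wrist view shows the stand at upper left with the bar at (138,112) and the red knob at (182,66). The five tray lines are at columns 293 to 397, with the headrest at (442,70). The four coupons are in a row near y=205, with the adapter at (374,205). It agrees with the top camera to about 3 mm. Next I move over the stand.

```bash
echo '[[[0.003,-0.048,0],0],[[0.006,-0.096,0],0],[[0.009,-0.144,0],0],[[0.012,-0.192,0],0],[[0.016,-0.24,0],0]]' > rows.txt && python3 drive.py rows.txt && echo '[[[0,0,0],0],[[0,0,0],0]]' > rows.txt && python3 drive.py rows.txt
python3 - <<'E'
from h import *
c=shot('wrist','w2'); t=shot('top')
P=plane
for col,z in [('orange',.045),('red',.025),('white',.039)]:
    for n,k in (('w',c),('t',t)):
      for b in blobs(k,col,60):
        r=rect(plane(k,b,z))
        if abs(r[0][0]-.63)>.15 or abs(r[0][1]-.2)>.12: continue
        print(n,col,b.mean(0).round(),r[0].round(4),np.round(r[1:],2))
im=c['pixels'][:,:,::-1]; cv2.imwrite('pics/w2c.png',cv2.resize(im[60:290,180:460],None,fx=2.5,fy=2.5,interpolation=cv2.INTER_CUBIC))
E
```

```text
time: 2.25
ee_pos: [0.5306, 0.1885, 0.3011]
tool_rot: [1.0, -0.031, 0.0, 0.0]
wrist_force: [0.3, -0.2, -0.2]
grip_width: 0.0852
grasp_force: 0.0
time: 2.45
ee_pos: [0.5304, 0.1878, 0.3006]
tool_rot: [1.0, -0.03, -0.001, 0.001]
wrist_force: [-0.8, -0.7, -0.1]
grip_width: 0.0857
grasp_force: 0.0
w orange [292. 111.] [0.6078 0.2201] [109.74  27.77   1.33]
t orange [230. 201.] [0.6089 0.2153] [109.57  29.19   1.32]
w red [312.  96.] [0.6275 0.1938] [192.32 178.7    1.51]
t red [243. 195.] [0.6291 0.1924] [192.1  181.41   1.51]
w white [334.  72.] [0.6539 0.1621] [157.49  66.42   1.  ]
w white [257.  33.] [0.7154 0.2585] [59.59 28.53  1.52]
t white [269. 198.] [0.6237 0.1117] [ 6.892e+01  1.375e+01 -2.000e-02]
t white [242. 177.] [0.6784 0.1822] [112.29  39.12   1.44]
t white [215. 160.] [0.7172 0.2559] [59.73 22.32  1.53]
```

View pics/w2c.png

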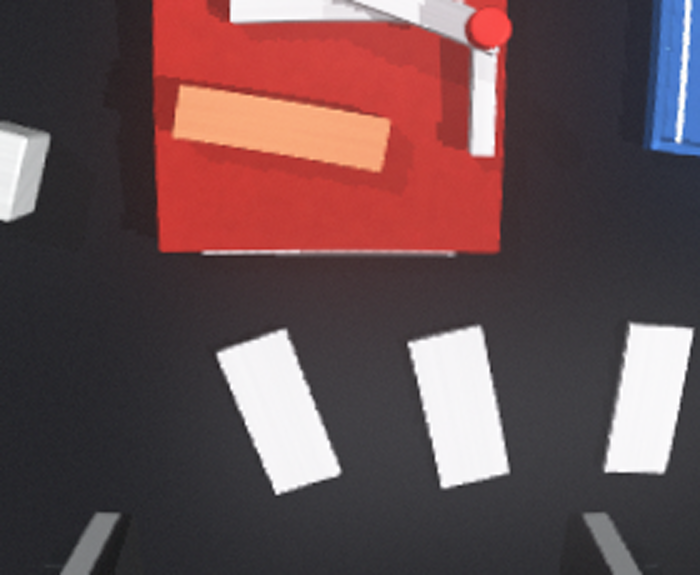

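The crop shows the side stop's front edge along its bottom rim at crop (230–410, 20), with the knob at (489,28). The end stop's inner face runs along crop x=470 and the bar is at (282,128). Now the stand geometry.

```bash
cat > stand.py <<'E'
from h import *
yaw=1.51-np.pi/2; X=np.array([np.cos(yaw),np.sin(yaw)]);Y=np.array([-X[1],X[0]])
O=np.array([.628,.193])-.010*X
def toS(p): d=np.asarray(p)[...,:2]-O; return np.stack([d@X,d@Y],-1)
def toW(x,y,z): return np.r_[O+x*X+y*Y,z]
E
python3 - <<'E'
from stand import *
c=shot('wrist'); t=shot('top')
q=lambda a,b:(180+a/2.5,60+b/2.5)
for a,b,z in [(232,22,.025),(380,20,.025),(470,152,.025),(470,60,.039),(160,252,0.025),(500,250,.025)]: print(toS(plane(c,q(a,b),z)[0]).round(4))
k=[]
for cc in (c,t):
    bs=blobs(cc,'red',25); 
    for b in bs:
        r=rect(plane(cc,b,.088)); print(r[0].round(3),np.round(r[1:],1)) if r[1]<40 else 0
g=(180+489/2.5,60+28/2.5); 
m=cv2.inRange(t['hsv'],np.array((0,180,235)),np.array((8,255,255)))[170:200,255:280]; ys,xs=np.nonzero(m); print(len(xs),xs.mean()+255 if len(xs) else 0,ys.mean()+170 if len(xs) else 0)
K=(190+305/4,150+137/4); print(tri(c,g,t,K)); print(toS(tri(c,g,t,K)[0][:2]))
g1=toW(-.062,.024,.10);g2=toW(-.062,.024,.030)
print(tool(g1,1.51),tool(g2,1.51))
E
```

```text
[0.0456 0.0508]
[ 0.0453 -0.0275]
[-0.0254 -0.0762]
[ 0.0237 -0.0733]
[-0.0798  0.0945]
[-0.0793 -0.0946]
39 265.87179487179486 183.87179487179486
(array([0.65069714, 0.11550718, 0.07966805]), np.float64(0.0013957745763665272))
[ 0.03736358 -0.07597059]
(array([ 0.0246, -0.0366,  0.2013]), np.float64(-0.003), np.float64(1.8768495227026374)) (array([ 0.0246, -0.0367,  0.2713]), np.float64(-0.003), np.float64(1.8768495227026374))
```

```bash
echo '[[[0.01,-0.015,0.045],0],[[0.02,-0.03,0.09],0],[[0.025,-0.037,0.135],0],[[0.025,-0.037,0.175],0],[[0.025,-0.037,0.2],0]]' > rows.txt && python3 drive.py rows.txt .05 40 && echo '[[[0,0,0.03],0],[[0,0,0.055],0],[[0,0,0.07],0],[[0,0,0.07],0]]' > rows.txt && python3 drive.py rows.txt && echo '[[[0.01,0,0],0],[[0.02,0,0],0],[[0.03,0,0],0],[[0.038,0,0],0],[[0.045,0,0],0]]' > rows.txt && python3 drive.py rows.txt && echo '[[[0.006,0,0],0],[[0.011,0,0],0],[[0.015,0,0],0],[[0.017,0,0],0],[[0.017,0,0],0]]' > rows.txt && python3 drive.py rows.txt; python3 -c "
from stand import *
s=monitor.sense();print(toS(s['ee_pos']),s['wrist_force'])"
```

```text
time: 3.15
ee_pos: [0.5561, 0.2216, 0.0974]
tool_rot: [0.999, -0.032, -0.002, 0.001]
wrist_force: [-0.2, -0.1, -0.1]
grip_width: 0.0498
grasp_force: 0.0
time: 3.55
ee_pos: [0.5562, 0.2219, 0.0289]
tool_rot: [1.0, -0.031, -0.002, 0.001]
wrist_force: [-0.6, -0.5, 0.4]
grip_width: 0.0502
grasp_force: 0.0
time: 4.05
ee_pos: [0.6032, 0.2211, 0.0325]
tool_rot: [1.0, -0.031, -0.001, -0.0]
wrist_force: [-7.7, 0.3, 5.3]
grip_width: 0.0499
grasp_force: 3.4
time: 4.55
ee_pos: [0.6203, 0.2202, 0.0324]
tool_rot: [1.0, -0.031, -0.0, -0.0]
wrist_force: [-4.4, -0.1, 4.0]
grip_width: 0.0501
grasp_force: 2.3
[0.00067819 0.0266402 ] [-4.41976426 -0.08137889  3.9574392 ]
```

```bash
echo '[[[0.003,0,-0.002],0],[[0.005,0,-0.002],0],[[0.005,0,-0.002],0]]' > rows.txt && python3 drive.py rows.txt ; echo '[[[0.001,0,0],0],[[0.002,0,0],0],[[0.002,0,0],0]]' > rows.txt && python3 drive.py rows.txt;echo '[[[0.001,0,0],0],[[0.002,0,0],0],[[0.002,0,0],0]]' > rows.txt && python3 drive.py rows.txt
python3 - <<'E'
from stand import *
s=monitor.sense();print(toS(s['ee_pos']),s['wrist_force'])
for n in('top','wrist'):
  c=shot(n,'p1'+n)
  for b in blobs(c,'orange',60):
    r=rect(plane(c,b,.045))
    if abs(r[0][0]-.63)<.15: print(n,toS(r[0]),r[1:])
E
```

```text
time: 4.85
ee_pos: [0.6251, 0.2193, 0.0331]
tool_rot: [1.0, -0.031, 0.0, -0.0]
wrist_force: [-2.1, 0.9, -0.8]
grip_width: 0.0499
grasp_force: 1.0
time: 5.15
ee_pos: [0.6255, 0.2193, 0.033]
tool_rot: [1.0, -0.031, -0.002, 0.0]
wrist_force: [-5.6, 0.5, 1.4]
grip_width: 0.0499
grasp_force: 3.1
time: 5.45
ee_pos: [0.6256, 0.2194, 0.0329]
tool_rot: [1.0, -0.031, -0.004, 0.0]
wrist_force: [-12.9, 0.2, 5.5]
grip_width: 0.0498
grasp_force: 6.4
[0.00597469 0.0261686 ] [-12.88548769   0.2355197    5.47481538]
top [ 0.03201264 -0.00885781] (44.90583801269531, 26.667417526245117, np.float64(1.4857685174075008))
wrist [0.03345719 0.02785053] (108.84229278564453, 32.99636459350586, np.float64(1.5039391323670568))
```

```bash
echo '[[[-0.015,0,0],0],[[-0.015,0,-0.035],0],[[-0.015,0,-0.07],0],[[0.01,-0.04,-0.07],0],[[0.026,-0.083,-0.07],0]]' > rows.txt && python3 drive.py rows.txt 0 40 && echo '[[[0,-0.002,0],0],[[0,-0.002,0.03],0],[[0,-0.002,0.06],0],[[0,-0.002,0.072],0],[[0,-0.002,0.072],0]]' > rows.txt && python3 drive.py rows.txt && python3 -c "
from stand import *
s=monitor.sense();print(toS(s['ee_pos']),s['wrist_force'],s['ee_pos'])"
```

```text
time: 6.05
ee_pos: [0.6634, 0.3006, 0.1075]
tool_rot: [0.999, -0.032, 0.004, -0.001]
wrist_force: [0.2, 0.5, 0.1]
grip_width: -0.0002
grasp_force: 0.0
time: 6.55
ee_pos: [0.6584, 0.3014, 0.0286]
tool_rot: [1.0, -0.031, -0.002, 0.001]
wrist_force: [-0.2, 0.3, 0.7]
grip_width: 0.0002
grasp_force: 0.0
[0.03375658 0.10999824] [-0.2315985   0.32378784  0.68846988] [0.65839606 0.30135159 0.02859188]
```

```bash
echo '[[[-0.004,0,-0.004],0],[[-0.004,0.01,-0.004],0],[[-0.004,0.02,-0.004],0],[[-0.004,0.03,-0.004],0],[[-0.004,0.038,-0.004],0]]' > rows.txt && python3 drive.py rows.txt && echo '[[[0,0.006,0],0],[[0,0.011,0],0],[[0,0.015,0],0],[[0,0.017,0],0]]' > rows.txt && python3 drive.py rows.txt && echo '[[[0,0.002,0],0],[[0,0.004,0],0],[[0,0.004,0],0]]' > rows.txt && python3 drive.py rows.txt ; python3 -c "
from stand import *
s=monitor.sense();print(toS(s['ee_pos']),s['wrist_force'],s['ee_pos'])
for n in('top','wrist'):
  c=shot(n,'p2'+n)
  for b in blobs(c,'orange',60):
    r=rect(plane(c,b,.045))
    if abs(r[0][0]-.63)<.15: print(n,toS(r[0]),r[1:])
"
```

```text
time: 7.05
ee_pos: [0.6553, 0.2657, 0.0386]
tool_rot: [1.0, -0.031, 0.003, -0.002]
wrist_force: [-0.1, 6.2, 4.9]
grip_width: -0.0001
grasp_force: 4.2
time: 7.45
ee_pos: [0.6542, 0.2491, 0.0386]
tool_rot: [1.0, -0.031, 0.002, -0.002]
wrist_force: [-0.7, 7.5, 4.8]
grip_width: -0.0003
grasp_force: 4.4
time: 7.75
ee_pos: [0.6539, 0.2451, 0.0386]
tool_rot: [1.0, -0.031, 0.002, -0.002]
wrist_force: [0.6, 6.2, 4.8]
grip_width: -0.0001
grasp_force: 4.1
[0.03271538 0.05354624] [0.62688125 6.20914533 4.78855337] [0.65392682 0.24506715 0.0385704 ]
top [ 0.03102734 -0.01422584] (102.78877258300781, 29.24149513244629, np.float64(1.5060691286069023))
wrist [ 0.03246561 -0.00676213] (109.09181213378906, 30.540300369262695, np.float64(1.5043387396886232))
```

```bash
echo '[[[0,0.003,0.003],0],[[0,0.006,0.003],0],[[0,0.008,0.003],0],[[0,0.008,0.003],0]]' > rows.txt && python3 drive.py rows.txt && echo '[[[0,0.002,0],0],[[0,0.004,0],0],[[0,0.004,0],0]]' > rows.txt && python3 drive.py rows.txt &&  echo '[[[0,0.002,0],0],[[0,0.003,0],0],[[0,0.003,0],0]]' > rows.txt && python3 drive.py rows.txt; python3 -c "
from stand import *
s=monitor.sense();print(toS(s['ee_pos']),s['wrist_force'],s['ee_pos'])
for n in('top','wrist'):
  c=shot(n,'p3'+n)
  for b in blobs(c,'orange',60):
    r=rect(plane(c,b,.045))
    if abs(r[0][0]-.63)<.15: print(n,toS(r[0]),r[1:])
"
```

```text
time: 8.25
ee_pos: [0.6538, 0.2408, 0.0385]
tool_rot: [0.999, -0.031, 0.003, -0.005]
wrist_force: [-4.8, 15.9, 13.8]
grip_width: 0.0
grasp_force: 11.3
time: 8.55
ee_pos: [0.6536, 0.237, 0.0385]
tool_rot: [0.999, -0.031, 0.003, -0.005]
wrist_force: [-5.4, 16.0, 14.1]
grip_width: -0.0001
grasp_force: 11.5
time: 8.85
ee_pos: [0.6534, 0.2341, 0.0385]
tool_rot: [0.999, -0.031, 0.003, -0.006]
wrist_force: [-5.3, 16.7, 13.8]
grip_width: -0.0
grasp_force: 11.6
[0.03281858 0.04257003] [-5.26829919 16.71767171 13.77397957] [0.65336293 0.23410495 0.03848819]
top [ 0.03102284 -0.02723821] (97.63552856445312, 28.916088104248047, np.float64(1.5002272184397045))
wrist [ 0.03237478 -0.01748118] (108.43342590332031, 30.5847225189209, np.float64(1.5066756635451677))
```

The 14 N upward force at a steady z of 0.0385 m suggests the finger is riding on the side stop, whose top is at 0.039 m. I'll back off, shift it forward and carry on pushing.

```bash
echo '[[[0,-0.006,-0.006],0],[[-0.012,-0.006,-0.006],0],[[-0.012,-0.006,0.002],0],[[-0.012,-0.001,0.002],0],[[-0.012,0.002,0.002],0]]' > rows.txt && python3 drive.py rows.txt && echo '[[[0,0.002,0],0],[[0,0.003,0],0],[[0,0.003,0],0]]' > rows.txt && python3 drive.py rows.txt &&  echo '[[[0,0.002,0],0],[[0,0.003,0],0],[[0,0.003,0],0]]' > rows.txt && python3 drive.py rows.txt; python3 -c "
from stand import *
s=monitor.sense();print(toS(s['ee_pos']),s['wrist_force'],s['ee_pos'])
"
```

```text
time: 9.45
ee_pos: [0.6399, 0.2344, 0.038]
tool_rot: [0.999, -0.032, 0.001, -0.007]
wrist_force: [-7.7, 20.6, 26.7]
grip_width: -0.0005
grasp_force: 25.0
time: 9.75
ee_pos: [0.64, 0.2342, 0.0381]
tool_rot: [0.999, -0.031, 0.002, -0.009]
wrist_force: [-12.0, 28.6, 26.8]
grip_width: -0.0001
grasp_force: 29.7
time: 10.05
ee_pos: [0.64, 0.2338, 0.0381]
tool_rot: [0.999, -0.032, 0.003, -0.011]
wrist_force: [-11.2, 36.7, 23.2]
grip_width: -0.0003
grasp_force: 31.9
[0.01954468 0.04144766] [-11.21751077  36.65632383  23.17715765] [0.64004535 0.23379116 0.03813028]
```

```bash
echo '[[[0,-0.012,-0.006],0],[[0,-0.024,-0.02],0],[[0,-0.024,-0.06],0],[[-0.03,-0.024,-0.11],0],[[-0.06,-0.024,-0.15],0]]' > rows.txt && python3 drive.py rows.txt; echo '[[[-0.04,0.03,0],0],[[-0.07,0.06,0],0],[[-0.07,0.06,0],0]]' > rows.txt && python3 drive.py rows.txt; python3 -c "
from stand import *
for n in('top','wrist'):
  c=shot(n,'p4'+n)
  for b in blobs(c,'orange',60):
    r=rect(plane(c,b,.045))
    if abs(r[0][0]-.63)<.15: print(n,toS(r[0]),r[1:])
    P=toW(.03,0,.04);u=proj(c,P)[0].astype(int);print(u)
im=c['pixels'][:,:,::-1];u[1]=max(u[1],75);cv2.imwrite('pics/p4.png',cv2.resize(im[u[1]-75:u[1]+75,u[0]-100:u[0]+100],None,fx=4,fy=4,interpolation=cv2.INTER_CUBIC))
"
```

```text
time: 10.55
ee_pos: [0.5846, 0.2473, 0.174]
tool_rot: [0.999, -0.032, -0.001, 0.001]
wrist_force: [0.7, -0.1, 0.6]
grip_width: 0.0001
grasp_force: 0.0
time: 10.85
ee_pos: [0.5066, 0.1897, 0.171]
tool_rot: [0.999, -0.032, -0.003, 0.002]
wrist_force: [-0.1, -0.0, 0.4]
grip_width: -0.0002
grasp_force: 0.0
[238 186]
top [ 0.03108615 -0.02076614] (110.58028411865234, 28.916088104248047, np.float64(1.5002272184397045))
[238 186]
[238 186]
wrist [ 0.02856492 -0.01818201] (108.99849700927734, 30.085922241210938, np.float64(1.504451790876897))
[309  41]
```

View pics/p4.png

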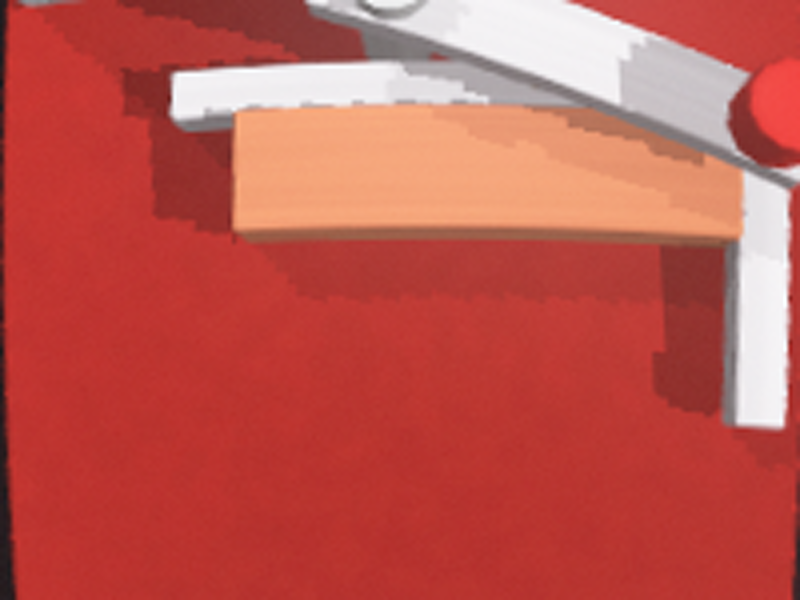

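The bar sits flush in the corner: its rear side is along the side stop (rows 105–130 of the crop) and its right end is against the end stop at column 740. The top camera puts it at (0.031, -0.021) in the stand frame. Next I swing the probe arm in by pushing the knob from behind.

Run:
```python
from stand import *
s=monitor.sense(); p=toS(s['ee_pos']); print(p,s['ee_pos'],tool(toW(.078,-.09,.14),1.51))
```

```text
[-0.10705599 -0.00830786] [0.5106555  0.19181968 0.17287025] (array([0.1853, 0.0813, 0.0328]), np.float64(-0.002), np.float64(1.895146509159097))
```

```bash
echo '[[[0.037,0.016,0],0],[[0.074,0.032,0],0],[[0.111,0.048,0.01],0],[[0.15,0.066,0.02],0],[[0.185,0.081,0.03],0]]' > rows.txt && python3 drive.py rows.txt && echo '[[[0,0,0.02],0],[[0,0,0.045],0],[[0,0,0.064],0],[[0,0,0.064],0]]' > rows.txt && python3 drive.py rows.txt && echo '[[[-0.009,-0.003,0],0],[[-0.018,-0.007,0],0],[[-0.031,-0.01,0],0],[[-0.044,-0.0125,0],0],[[-0.055,-0.018,0],0]]' > rows.txt && python3 drive.py rows.txt && echo '[[[-0.01,-0.008,0],0],[[-0.019,-0.016,0],0],[[-0.028,-0.026,0],0],[[-0.034,-0.037,0],0],[[-0.038,-0.046,0],0]]' > rows.txt && python3 drive.py rows.txt; echo '[[[0,-0.002,0],0],[[0,-0.004,0],0],[[0,-0.004,0],0]]' > rows.txt && python3 drive.py rows.txt; python3 -c "
from stand import *
s=monitor.sense();print(toS(s['ee_pos']),s['ee_pos'][2])"
```

```text
time: 11.45
ee_pos: [0.6942, 0.0997, 0.1427]
tool_rot: [1.0, -0.031, 0.0, 0.0]
wrist_force: [1.0, 1.2, 0.5]
grip_width: -0.0002
grasp_force: 0.0
time: 11.85
ee_pos: [0.6892, 0.1008, 0.0746]
tool_rot: [1.0, -0.031, -0.004, 0.0]
wrist_force: [-1.3, -0.7, -1.1]
grip_width: 0.0003
grasp_force: 0.0
time: 12.35
ee_pos: [0.637, 0.1227, 0.0811]
tool_rot: [1.0, -0.03, 0.001, 0.0]
wrist_force: [2.0, -1.3, 0.3]
grip_width: 0.0003
grasp_force: 0.9
time: 12.85
ee_pos: [0.6033, 0.1718, 0.0814]
tool_rot: [1.0, -0.03, 0.002, -0.0]
wrist_force: [2.7, -0.7, 7.0]
grip_width: 0.0003
grasp_force: 3.0
time: 13.15
ee_pos: [0.6028, 0.1759, 0.0813]
tool_rot: [1.0, -0.03, 0.0, -0.0]
wrist_force: [-0.4, -0.3, 8.3]
grip_width: -0.0
grasp_force: 4.4
[-0.01410167 -0.01864236] 0.08128137591405268
```

```bash
echo '[[[0,0,-0.004],0],[[0,0.005,-0.004],0],[[0,0.03,-0.05],0],[[-0.03,0.05,-0.1],0],[[-0.07,0.06,-0.14],0]]' > rows.txt && python3 drive.py rows.txt;  python3 -c "
from stand import *
c=shot('wrist','k1');t=shot('top')
u=proj(c,toW(.03,0,.05))[0].astype(int);print(u)
for n,cc in(('w',c),('t',t)):
  for b in blobs(cc,'orange',60):
    r=rect(plane(cc,b,.045)); print(n,toS(r[0]),r[1:]) if abs(r[0][0]-.63)<.15 else 0
im=c['pixels'][:,:,::-1];u[1]=max(u[1],75);cv2.imwrite('pics/k1c.png',cv2.resize(im[u[1]-75:u[1]+75,u[0]-100:u[0]+100],None,fx=4,fy=4,interpolation=cv2.INTER_CUBIC))
print(u)
"
```

```text
time: 13.65
ee_pos: [0.5422, 0.1212, 0.2051]
tool_rot: [1.0, -0.031, -0.001, 0.0]
wrist_force: [1.0, -0.7, 1.6]
grip_width: 0.0002
grasp_force: 0.0
[240  87]
w [0.03020891 0.02674102] (27.254823684692383, 19.19300079345703, np.float64(-0.08630439565592535))
w [ 0.02992978 -0.03895148] (68.81261444091797, 27.64142417907715, np.float64(1.5088356203472766))
t [ 0.03175322 -0.04147807] (69.12290954589844, 29.24392318725586, np.float64(1.50194775366195))
t [0.03128271 0.02383712] (28.56479835510254, 21.078201293945312, np.float64(-0.05946359345150724))
[240  87]
```

View pics/k1c.png

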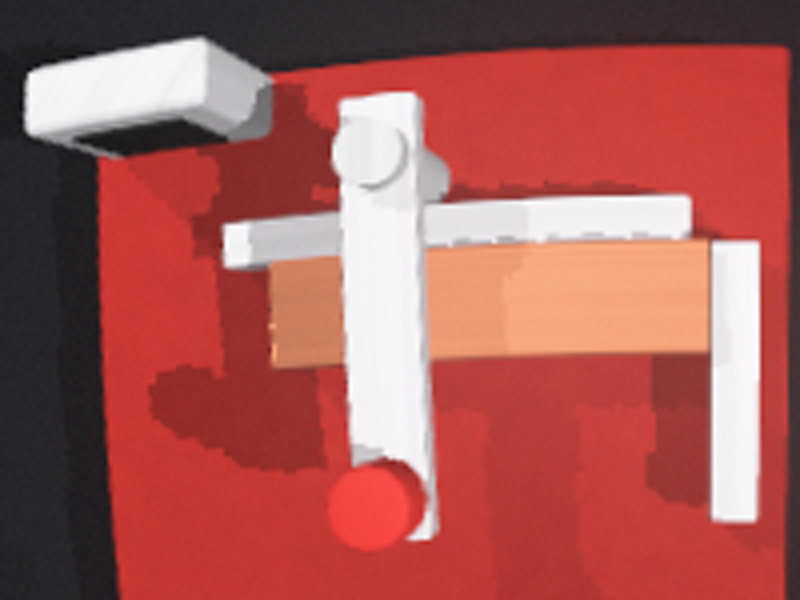

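The arm now lies across the bar from the pivot at (370,150) to the knob at (375,505), and the bar is still flush in the corner. I'll check the arm's angle numerically.

```bash
python3 -c "
from stand import *
c=shot('wrist');q=lambda a,b:(140+a/4,12+b/4)
for p1,p2,z in [((419,120),(437,520),.068),((342,200),(352,440),.068),((368,150),(373,510),.085)]:
  a=toS(plane(c,q(*p1),z)[0]);b=toS(plane(c,q(*p2),z)[0]);print(a,b,np.arctan2(a[1]-b[1],a[0]-b[0]))
print(tool(toW(-.014,-.03,.088),1.51))
"
```

```text
[ 0.07487493 -0.00612717] [-0.02033662 -0.00878253] 0.02788181768774462
[0.05701958 0.01243752] [-0.0004801   0.01125088] 0.020634387825097616
[0.06521753 0.00121059] [-0.01568445  0.00188014] -0.008275884205078193
(array([ 0.0561, -0.0458,  0.1199]), np.float64(-0.001), np.float64(1.7573653753418639))
```

```bash
echo '[[[0,0.048,-0.01],0],[[0,0.096,-0.02],0],[[0,0.144,-0.03],0],[[0,0.192,-0.04],0],[[0,0.24,-0.05],0]]' > rows.txt && python3 drive.py rows.txt .085 && echo '[[[0,0,0],0]]' > rows.txt && python3 drive.py rows.txt
python3 - <<'E'
from h import *
w=shot('wrist','t1'); t=shot('top')
for n,c in(('w',w),('t',t)):
  for col,z,lo in [('blue',.014,1000),('red',.014,100),('white',.006,20)]:
    for b in blobs(c,col,lo):
        P=plane(c,b,z); r=rect(P)
        if abs(r[0][0]-.56)>.2 or abs(r[0][1]+.05)>.3 : continue
        print(n,col,b.mean(0).round(),r[0].round(4),np.round(r[1:],3))
E
```

```text
time: 14.3
ee_pos: [0.5271, -0.1185, 0.2521]
tool_rot: [1.0, -0.03, -0.002, -0.001]
wrist_force: [1.2, -0.3, 0.1]
grip_width: 0.0724
grasp_force: 0.0
time: 14.4
ee_pos: [0.5278, -0.1217, 0.2536]
tool_rot: [0.999, -0.034, -0.001, 0.001]
wrist_force: [-0.1, 1.4, 0.3]
grip_width: 0.0845
grasp_force: 0.0
w blue [322.  81.] [ 0.6429 -0.1317] [275.61  140.916   1.466]
w red [400.  83.] [ 0.6335 -0.2264] [55.957 49.568  1.469]
w red [107. 121.] [0.6273 0.2   ] [203.664 185.016   1.505]
w white [324. 239.] [ 0.4284 -0.1197] [53.808 32.475  0.132]
w white [111. 243.] [0.4352 0.2354] [101.612  50.842   0.276]
w white [165. 243.] [0.4315 0.1246] [102.155  49.223   0.192]
w white [229. 259.] [0.3844 0.0244] [208.905  75.482  -0.454]
w white [407. 229.] [ 0.4323 -0.238 ] [103.399  46.099   0.215]
w white [108. 186.] [0.533  0.2137] [144.163   2.345   1.504]
w white [ 94. 105.] [0.6547 0.2475] [282.713 122.337   1.146]
w white [344.  80.] [ 0.6405 -0.1586] [ 1.26969e+02  4.42900e+00 -1.04000e-01]
w white [230.  78.] [ 0.6555 -0.0154] [ 1.27291e+02  4.28600e+00 -1.00000e-01]
w white [315.  78.] [ 0
[... 197 characters left out ...]
00 -1.04000e-01]
t blue [364. 186.] [ 0.6451 -0.1337] [277.561 143.023   1.466]
t red [398. 196.] [ 0.6371 -0.2288] [55.062 45.825  1.464]
t red [240. 196.] [0.6302 0.1944] [194.021 183.35    1.506]
t white [357. 270.] [ 0.4397 -0.1243] [49.383 28.906  0.13 ]
t white [393. 265.] [ 0.4556 -0.2221] [44.908 20.312  0.208]
t white [309. 273.] [0.4301 0.0017] [101.42   44.92   -0.117]
t white [263. 270.] [0.433  0.1245] [101.521  44.669   0.183]
t white [221. 268.] [0.4368 0.2358] [101.099  44.974   0.271]
t white [269. 197.] [0.6271 0.1154] [ 7.0681e+01  1.2514e+01 -6.3000e-02]
t white [242. 181.] [0.6742 0.1863] [98.935 83.449 -0.973]
t white [439. 158.] [ 0.7445 -0.339 ] [96.375 75.999 -0.848]
```

```bash
cat >> h.py <<'E'
U=np.array([np.cos(1.4665),np.sin(1.4665)]); M1=np.array([.6412,-.1592])
def grip(c,yaw,z=.06): return tool(np.r_[np.array(c)+.032*np.array([np.cos(yaw),np.sin(yaw)]),z],yaw+np.pi/2)
def place(k,z): return tool(np.r_[M1+((k-1)*.036-.018)*U,z],1.4665+np.pi/2)
def coupons(c,z=.006):
    for b in blobs(c,'white',60):
        r=rect(plane(c,b,z))
        if abs(r[1]-101)<8 and abs(r[2]-46)<6: print(c['n'],b.mean(0).round(),r[0].round(4),np.round(r[1:],3))
E
python3 -c "
from h import *
print(grip((.4323,-.239),.212))"
```

```text
(array([-0.0559,  0.1187,  0.1924]), np.float64(-0.276), np.float64(1.315284910049426))
```

```bash
echo '[[[-0.014,0.03,0.03],-0.1],[[-0.028,0.06,0.06],-0.2],[[-0.042,0.09,0.1],-0.276],[[-0.056,0.119,0.14],-0.276],[[-0.056,0.119,0.18],-0.276]]' > rows.txt && python3 drive.py rows.txt .065 30 && echo '[[[0,0,0.01],0],[[0,0,0.01],0]]' > rows.txt && python3 drive.py rows.txt ; python3 -c "
from h import *
w=shot('wrist','g1'); print(grip((.4323,-.239),.212,.010)); coupons(w)
coupons(shot('top'))"
```

```text
time: 15.0
ee_pos: [0.4639, -0.2326, 0.0722]
tool_rot: [0.994, 0.107, -0.001, -0.0]
wrist_force: [0.5, -0.1, 0.3]
grip_width: 0.065
grasp_force: 0.0
time: 15.2
ee_pos: [0.4636, -0.2299, 0.0617]
tool_rot: [0.994, 0.108, -0.003, -0.002]
wrist_force: [-0.1, -0.7, -0.0]
grip_width: 0.0651
grasp_force: 0.0
(array([-0.002 ,  0.0009,  0.0543]), np.float64(0.005), np.float64(0.7896129038549886))
wrist [323. 260.] [ 0.432  -0.2383] [100.921  44.494   0.215]
wrist [ 64. 201.] [4.288e-01 1.000e-04] [102.13   49.323  -0.11 ]
top [310. 273.] [0.4301 0.0014] [101.42   44.407  -0.117]
top [263. 270.] [0.433  0.1245] [101.598  44.669   0.183]
top [221. 268.] [0.4368 0.2358] [101.099  44.974   0.271]
```

```bash
echo '[[[-0.001,0.001,0.025],0],[[-0.001,0.001,0.045],0],[[-0.001,0.001,0.052],0],[[-0.001,0.001,0.052],0]]' > rows.txt && python3 drive.py rows.txt && echo '[[[0,0,0],0],[[0,0,0],0],[[0,0,0],0],[[0,0,0],0]]' > rows.txt && python3 drive.py rows.txt 0 30 && echo '[[[0,0,-0.03],0],[[0,0,-0.06],0],[[0,0,-0.07],0],[[0,0,-0.07],0]]' > rows.txt && python3 drive.py rows.txt; python3 -c "
from h import *
print(place(1,.085)); w=shot('wrist','g2')"
```

```text
time: 15.7
ee_pos: [0.4652, -0.2334, 0.0135]
tool_rot: [0.994, 0.108, 0.0, 0.0]
wrist_force: [-0.4, -0.5, 0.2]
grip_width: 0.065
grasp_force: 0.0
time: 16.1
ee_pos: [0.4648, -0.2339, 0.0134]
tool_rot: [0.994, 0.107, 0.0, 0.0]
wrist_force: [-1.3, 0.1, -0.7]
grip_width: 0.0067
grasp_force: 0.0
time: 16.5
ee_pos: [0.4657, -0.2345, 0.0847]
tool_rot: [0.994, 0.107, 0.002, 0.001]
wrist_force: [-0.0, 0.4, -0.3]
grip_width: -0.0001
grasp_force: 0.0
(array([ 0.1819, -0.0191,  0.0002]), np.float64(-1.252), np.float64(0.7865230276026987))
```

View pics/g2.png

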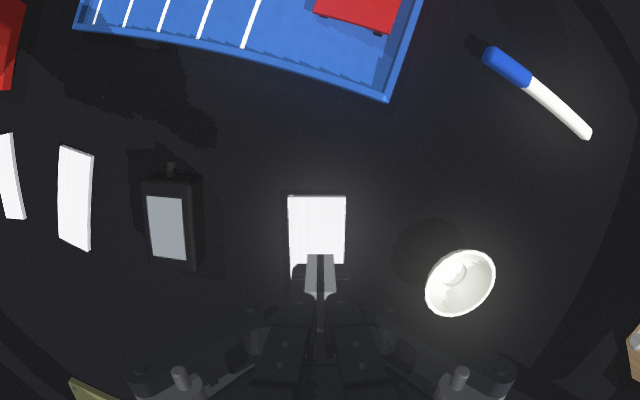

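The fingers closed to 0 above the coupon without touching it, so the open tips sit behind the TCP and I need to go lower. The coupon is still in place at (317,230). I'll reopen to 56 mm and feel for the bench.

```bash
echo '[[[-0.001,-0.001,0.03],0],[[-0.001,-0.001,0.06],0],[[-0.001,-0.001,0.07],0],[[-0.001,-0.001,0.08],0],[[-0.001,-0.001,0.083],0]]' > rows.txt && python3 drive.py rows.txt .056 && echo '[[[0,0,0.002],0],[[0,0,0.004],0],[[0,0,0.004],0]]' > rows.txt && python3 drive.py rows.txt && echo '[[[0,0,0.002],0],[[0,0,0.004],0],[[0,0,0.004],0]]' > rows.txt && python3 drive.py rows.txt&& echo '[[[0,0,0.002],0],[[0,0,0.003],0],[[0,0,0.003],0]]' > rows.txt && python3 drive.py rows.txt
```

```text
time: 17.05
ee_pos: [0.4625, -0.2325, -0.0016]
tool_rot: [0.994, 0.107, -0.001, -0.001]
wrist_force: [0.3, 0.3, -0.4]
grip_width: 0.0562
grasp_force: 0.0
time: 17.35
ee_pos: [0.4638, -0.2332, -0.0036]
tool_rot: [0.994, 0.107, 0.001, 0.0]
wrist_force: [0.1, 0.0, 0.4]
grip_width: 0.056
grasp_force: 0.0
time: 17.65
ee_pos: [0.464, -0.2334, -0.0043]
tool_rot: [0.994, 0.107, -0.0, -0.0]
wrist_force: [-10.0, 6.2, 25.4]
grip_width: 0.0561
grasp_force: 12.8
time: 17.95
ee_pos: [0.4641, -0.2335, -0.0044]
tool_rot: [0.994, 0.108, -0.001, -0.001]
wrist_force: [-20.0, 11.6, 48.1]
grip_width: 0.0563
grasp_force: 23.7
```

```bash
echo '[[[0,0,-0.004],0],[[0,0,-0.0075],0],[[0,0,-0.0075],0]]' > rows.txt && python3 drive.py rows.txt && echo '[[[0,0,0],0],[[0,0,0],0],[[0,0,0],0],[[0,0,0],0]]' > rows.txt && python3 drive.py rows.txt 0 30 && echo '[[[0,0,-0.02],0],[[0,0,-0.05],0],[[0,0,-0.075],0],[[0,0,-0.075],0]]' > rows.txt && python3 drive.py rows.txt; python3 -c "
from h import *
print(place(1,.075)); w=shot('wrist','g3')"
```

```text
time: 18.25
ee_pos: [0.4637, -0.2332, -0.0031]
tool_rot: [0.994, 0.107, 0.001, 0.001]
wrist_force: [-0.2, 0.6, 0.5]
grip_width: 0.0558
grasp_force: 0.0
time: 18.65
ee_pos: [0.4646, -0.2337, -0.0019]
tool_rot: [0.994, 0.107, 0.001, 0.001]
wrist_force: [-2.7, 1.2, 12.8]
grip_width: 0.0431
grasp_force: 36.9
time: 19.05
ee_pos: [0.4654, -0.2343, 0.0743]
tool_rot: [0.994, 0.107, 0.003, 0.002]
wrist_force: [1.2, 0.1, -1.1]
grip_width: 0.043
grasp_force: 31.3
(array([ 1.821e-01, -1.880e-02,  1.000e-04]), np.float64(-1.252), np.float64(0.7866179423331038))
```

```bash
echo '[[[0.037,-0.004,0],-0.14],[[0.074,-0.008,0],-0.28],[[0.11,-0.012,0],-0.42],[[0.146,-0.015,0],-0.56],[[0.182,-0.019,0],-0.70]]' > rows.txt && python3 drive.py rows.txt && echo '[[[0,0,0],-0.14],[[0,0,0],-0.28],[[0,0,0],-0.42],[[0,0,0],-0.552],[[0,0,0],-0.552]]' > rows.txt && python3 drive.py rows.txt; python3 -c "
from h import *
print(place(1,.03)); w=shot('wrist','g4')"
```

```text
time: 19.6
ee_pos: [0.6367, -0.1745, 0.0677]
tool_rot: [0.896, 0.444, -0.002, -0.002]
wrist_force: [0.1, -0.1, -0.3]
grip_width: 0.043
grasp_force: 31.3
time: 20.1
ee_pos: [0.6354, -0.1749, 0.0679]
tool_rot: [0.743, 0.669, -0.001, -0.002]
wrist_force: [-0.4, -1.0, -1.0]
grip_width: 0.0429
grasp_force: 31.2
(array([-0.0018,  0.0043,  0.0379]), np.float64(0.0), np.float64(-0.24582239184234989))
```

View pics/g4.png

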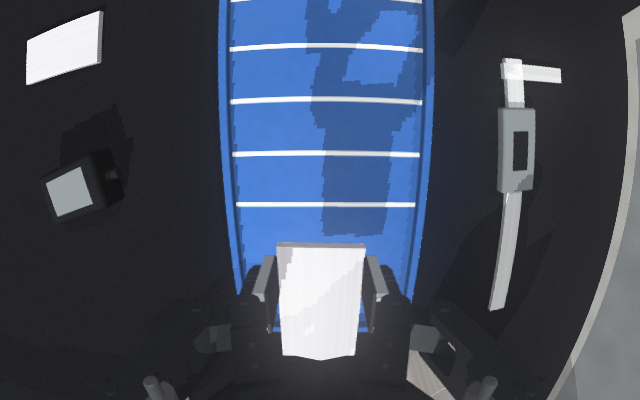

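The coupon is held straight, with its tail edge at row 243 (columns 278–365) and line 1 ahead at row 204. I check the edge position, then lower.

```bash
echo '[[[-0.001,0.002,0.015],0],[[-0.002,0.004,0.03],0],[[-0.002,0.004,0.038],0],[[-0.002,0.004,0.038],0]]' > rows.txt && python3 drive.py rows.txt; python3 -c "
from h import *
w=shot('wrist','g5'); s=monitor.sense();z=s['ee_pos'][2]+.008
m=[b for b in blobs(w,'white',1500) if abs(b.mean(0)[0]-320)<40]
for b in m: 
  e=b[b[:,1]<b[:,1].min()+3]; E=plane(w,[e.mean(0)],z)[0][:2]; print(e.mean(0),E, (E-M1)@U, (E-M1)@[U[1],-U[0]], (s['ee_pos'][:2]-M1)@U)
print(place(1,.02))"
```

```text
time: 20.55
ee_pos: [0.6388, -0.1773, 0.0299]
tool_rot: [0.743, 0.669, -0.001, -0.002]
wrist_force: [0.2, 0.1, -0.9]
grip_width: 0.0431
grasp_force: 31.2
[320.         242.74157303] [ 0.64048002 -0.15666427] 0.002446993783892972 -0.0009800572692537516 -0.018429622587484082
(array([ 0.0004, -0.0004,  0.0113]), np.float64(-0.0), np.float64(-0.24714654552064672))
```

```bash
echo '[[[-0.001,0,0.004],0],[[-0.001,0,0.008],0],[[-0.001,0,0.012],0],[[-0.001,0,0.012],0]]' > rows.txt && python3 drive.py rows.txt - 20 && echo '[[[0,0,0.004],0],[[0,0,0.008],0],[[0,0,0.0105],0],[[0,0,0.0105],0]]' > rows.txt && python3 drive.py rows.txt; python3 -c "
from h import *
s=monitor.sense();print(s['wrist_force'],s['ee_pos'])"
```

```text
time: 21.0
ee_pos: [0.6402, -0.1788, 0.0206]
tool_rot: [0.743, 0.669, -0.0, -0.0]
wrist_force: [0.1, 1.4, -1.2]
grip_width: 0.0432
grasp_force: 31.2
time: 21.4
ee_pos: [0.6408, -0.1788, 0.0106]
tool_rot: [0.743, 0.669, 0.0, 0.0]
wrist_force: [-0.5, 2.1, 3.7]
grip_width: 0.0431
grasp_force: 31.3
[-0.50247644  2.13994964  3.65597606] [ 0.64078039 -0.1787925   0.010633  ]
```

```bash
echo '[[[0,0,0.002],0],[[0,0,0.004],0],[[0,0,0.004],0]]' > rows.txt && python3 drive.py rows.txt && echo '[[[0,0,0],0],[[0,0,0],0],[[0,0,0],0]]' > rows.txt && python3 drive.py rows.txt .056 && echo '[[[0,0,-0.03],0],[[0,0,-0.07],0],[[0,0,-0.11],0],[[0,0,-0.15],0],[[0,0,-0.16],0]]' > rows.txt && python3 drive.py rows.txt && echo '[[[0.02,0,0],0],[[0.02,0,0],0]]' > rows.txt && python3 drive.py rows.txt;  python3 -c "
from h import *
w=shot('wrist','g6');t=shot('top')
coupons(w);coupons(t); 
for c in(w,t):
  for b in blobs(c,'white',60):
    r=rect(plane(c,b,.02))
    if abs(r[0][0]-.64)<.03 and abs(r[0][1]+.2)<.06: print(c['n'],b.mean(0),r, (r[0]-M1)@U)
"
```

```text
time: 21.7
ee_pos: [0.6409, -0.1788, 0.0073]
tool_rot: [0.743, 0.669, 0.0, 0.0]
wrist_force: [-1.8, 1.9, 6.1]
grip_width: 0.0426
grasp_force: 31.7
time: 22.0
ee_pos: [0.6404, -0.179, 0.0061]
tool_rot: [0.743, 0.669, -0.0, -0.0]
wrist_force: [0.4, -0.4, -0.1]
grip_width: 0.0558
grasp_force: 0.0
time: 22.5
ee_pos: [0.6435, -0.1801, 0.1732]
tool_rot: [0.743, 0.669, 0.002, 0.004]
wrist_force: [0.1, -0.7, 0.3]
grip_width: 0.0562
grasp_force: 0.0
time: 22.7
ee_pos: [0.6422, -0.1567, 0.1651]
tool_rot: [0.742, 0.67, -0.0, -0.001]
wrist_force: [0.0, 0.3, -0.4]
grip_width: 0.056
grasp_force: 0.0
wrist [118.  73.] [0.4294 0.0027] [101.55   44.729  -0.111]
top [309. 273.] [0.4301 0.0013] [101.42   44.238  -0.117]
top [263. 271.] [0.433  0.1245] [101.598  44.669   0.183]
top [221. 268.] [0.4368 0.2358] [101.099  44.974   0.271]
wrist [321.0411985  241.88014981] (array([ 0.63704675, -0.21291528]), 107.56692504882812, 45.55758285522461, np.float64(1.4564780064743732)) -0.053855781453897696
wrist [319.         191.40873016] (array([ 0.64058759, -0.15486942]), 121.36019134521484, 3.1745645999908447, np.float64(-0.10200665975914155)) 0.004243295754510102
top [396.61038961 198.90909091] (array([ 0.63568677, -0.22344595]), 79.07550048828125, 43.0892219543457, np.float64(1.549403686390508)) -0.06447081312319801
```

View pics/g6.png

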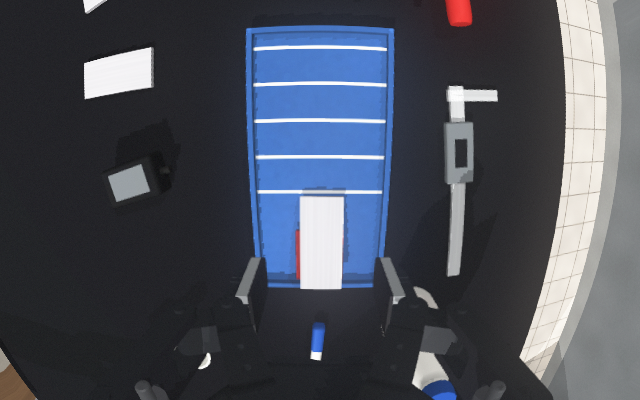

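Coupon 1 is down on the headrest. Its tail edge is at row 196 (columns 300–344), just short of line 1 at row 191.

```bash
cat >> h.py <<'E'
def edge(w,k):
    "tail edge of the topmost placed coupon k: along and across relative to its line, measured against the wrist's own line 5..k rows"
    for b in blobs(w,'white',1000):
        P=plane(w,b,.012); a=(P[:,:2]-M1)@U; c=(P[:,:2]-M1)@np.array([U[1],-U[0]])
        if abs(c.mean())<.03 and abs(a.max()-(k-1)*.036)<.03:
            sel=a>a.max()-.003; far=(a<a.max()-.02)&(a>a.max()-.03)
            L=b[(a<a.max()-.004)&(a>a.max()-.08)]
            print('tail',a.max().round(4),'line',(k-1)*.036,'centre',((c[sel].min()+c[sel].max())/2).round(4),'yawrect',rect(P)[3])
    for b in blobs(w,'white',30):
        P=plane(w,b,.006); a=(P[:,:2]-M1)@U; c=(P[:,:2]-M1)@np.array([U[1],-U[0]])
        if a.max()-a.min()<.012 and .05<c.max()-c.min()<.14: print('line at',a.mean().round(4),c.mean().round(4))
E
python3 -c "
from h import *
w=shot('wrist'); edge(w,1)"
```

```text
tail -0.0026 line 0.0 centre 0.0016 yawrect 1.4702992798996664
line at 0.0002 -0.0012
line at 0.0363 -0.0008
line at 0.0723 -0.0009
line at 0.1082 -0.001
line at 0.1443 -0.0007
```

```bash
sed -i 's/M1=np.array(\[.6412,-.1592\])/M1=np.array([.6402,-.1590])/' h.py; python3 -c "
from h import *
print(grip((.4297,.002),-.114,.06))"
```

```text
(array([ 0.1371, -0.1948,  0.1048]), np.float64(-1.56), np.float64(-0.21967307794497454))
```

```bash
echo '[[[0.027,-0.039,0],0.14],[[0.054,-0.078,0],0.28],[[0.082,-0.117,0],0.42],[[0.109,-0.156,0],0.56],[[0.137,-0.195,0],0.70]]' > rows.txt && python3 drive.py rows.txt .056 30 && echo '[[[0,0,0.02],0.14],[[0,0,0.04],0.28],[[0,0,0.06],0.42],[[0,0,0.08],0.56],[[0,0,0.1],0.7]]' > rows.txt && python3 drive.py rows.txt && echo '[[[0,0,0.0],0.1],[[0,0,0],0.18],[[0,0,0],0.18]]' > rows.txt && python3 drive.py rows.txt; python3 -c "
from h import *
w=shot('wrist'); coupons(w); print(grip((.4297,.002),-.114,-.003))"
```

```text
time: 23.35
ee_pos: [0.4608, -0.0017, 0.1649]
tool_rot: [0.929, 0.371, -0.001, -0.001]
wrist_force: [0.2, 1.4, 1.0]
grip_width: 0.0562
grasp_force: 0.0
time: 23.85
ee_pos: [0.462, -0.0025, 0.0646]
tool_rot: [1.0, 0.03, -0.001, -0.0]
wrist_force: [-0.9, -0.8, -0.6]
grip_width: 0.0561
grasp_force: 0.0
time: 24.15
ee_pos: [0.4619, -0.0026, 0.0652]
tool_rot: [0.998, -0.057, -0.001, -0.0]
wrist_force: [-0.8, 0.6, 0.2]
grip_width: 0.0559
grasp_force: 0.0
wrist [ 83. 269.] [0.4355 0.2342] [100.443  51.251   0.275]
wrist [319. 259.] [0.429  0.0029] [101.031  44.547  -0.111]
(array([-0.0007, -0.0009,  0.0686]), np.float64(0.002), np.float64(1.5608440312016194))
```

```bash
echo '[[[-0.001,-0.001,0.03],0],[[-0.001,-0.001,0.055],0],[[-0.001,-0.001,0.067],0],[[-0.001,-0.001,0.067],0],[[-0.001,-0.001,0.067],0]]' > rows.txt && python3 drive.py rows.txt && python3 -c "
from h import *
print(grip((.4292,.0027),-.113,-.003))"
```

```text
time: 24.7
ee_pos: [0.4625, -0.0015, 0.0001]
tool_rot: [0.998, -0.056, 0.0, 0.0]
wrist_force: [-0.1, -0.3, 0.4]
grip_width: 0.0557
grasp_force: 0.0
(array([-0.0016, -0.0004,  0.0031]), np.float64(0.0), np.float64(1.5641318426148179))
```

```bash
echo '[[[-0.0015,0,0.003],0],[[-0.0015,0,0.003],0]]' > rows.txt && python3 drive.py rows.txt && echo '[[[0,0,0],0],[[0,0,0],0],[[0,0,0],0],[[0,0,0],0]]' > rows.txt && python3 drive.py rows.txt 0 30 && echo '[[[0,0,-0.02],0],[[0,0,-0.05],0],[[0,0,-0.08],0],[[0,0,-0.08],0]]' > rows.txt && python3 drive.py rows.txt; python3 -c "
from h import *
print(place(2,.075))"
```

```text
time: 24.9
ee_pos: [0.4612, -0.0013, -0.0025]
tool_rot: [0.998, -0.057, 0.001, 0.0]
wrist_force: [-0.6, 0.5, -0.3]
grip_width: 0.0563
grasp_force: 0.0
time: 25.3
ee_pos: [0.462, -0.0014, -0.0018]
tool_rot: [0.998, -0.057, 0.001, 0.0]
wrist_force: [-0.9, 0.6, 5.6]
grip_width: 0.0428
grasp_force: 33.9
time: 25.7
ee_pos: [0.4641, -0.0017, 0.0814]
tool_rot: [0.998, -0.057, 0.005, 0.0]
wrist_force: [-0.1, -0.0, -0.0]
grip_width: 0.0426
grasp_force: 31.0
(array([0.1925, 0.1185, 0.0082]), np.float64(1.562), np.float64(1.5646031726611718))
```

```bash
echo '[[[0.038,0.024,0],-0.14],[[0.077,0.047,0],-0.28],[[0.115,0.071,0],-0.42],[[0.154,0.095,0],-0.56],[[0.192,0.118,0],-0.70]]' > rows.txt && python3 drive.py rows.txt && echo '[[[0,0,0],-0.14],[[0,0,0],-0.28],[[0,0,0],-0.42],[[0,0,0],-0.56],[[0,0,0],-0.7]]' > rows.txt && python3 drive.py rows.txt && echo '[[[0,0,0],-0.1],[[0,0,0.01],-0.18],[[0,0,0.01],-0.18]]' > rows.txt && python3 drive.py rows.txt
cat >> h.py <<'E'
def held(k):
    w=shot('wrist'); s=monitor.sense();z=s['ee_pos'][2]+.008; C=np.array([U[1],-U[0]])
    for b in blobs(w,'white',1500):
        if abs(b.mean(0)[0]-320)<40:
            e=b[b[:,1]<b[:,1].min()+3]; E=plane(w,[e.mean(0)],z)[0][:2]; print('tail',(E-M1)@U-(k-1)*.036,(E-M1)@C,'tcp',(s['ee_pos'][:2]-M1)@U-(k-1)*.036,(s['ee_pos'][:2]-M1)@C)
    print(place(k,.02),s['ee_pos'][2],s['grip_width'])
E
python3 -c "
from h import *
held(2)"
```

```text
time: 26.2
ee_pos: [0.6387, -0.1413, 0.0751]
tool_rot: [0.956, 0.292, -0.001, -0.001]
wrist_force: [-0.1, -0.2, -1.0]
grip_width: 0.0427
grasp_force: 31.0
time: 26.7
ee_pos: [0.6372, -0.14, 0.075]
tool_rot: [0.798, 0.602, -0.001, -0.001]
wrist_force: [0.3, -0.7, -1.3]
grip_width: 0.0426
grasp_force: 31.1
time: 27.0
ee_pos: [0.6363, -0.1397, 0.0639]
tool_rot: [0.743, 0.669, -0.001, -0.002]
wrist_force: [-0.3, 0.2, -2.0]
grip_width: 0.043
grasp_force: 31.0
tail 0.003577384900691205 -0.006408852671440381 tcp -0.017239908004423824 -0.005487503397462127
(array([-0.0008,  0.0056,  0.0446]), np.float64(-0.001), np.float64(-0.19284222144822766)) 0.06461689578898162 0.042740796294161096
```

```bash
echo '[[[0,0.002,0.015],0],[[0,0.004,0.03],0],[[0,0.004,0.04],0],[[0,0.004,0.044],0],[[0,0.004,0.044],0]]' > rows.txt && python3 drive.py rows.txt && python3 -c "
from h import *
held(2)" && echo '[[[0,0,0.004],0],[[0,0,0.008],0],[[0,0,0.012],0],[[0,0,0.013],0]]' > rows.txt && python3 drive.py rows.txt; python3 -c "
from h import *
s=monitor.sense();print(s['wrist_force'],s['ee_pos'], place(2,.007))"
```

```text
time: 27.55
ee_pos: [0.6412, -0.1403, 0.0212]
tool_rot: [0.743, 0.669, -0.001, -0.001]
wrist_force: [0.1, -0.5, -0.2]
grip_width: 0.0426
grasp_force: 31.1
tail 0.003540831361238811 -0.0014724467258696897 tcp -0.0174752380841483 -0.0002383667244493266
(array([-0.0005,  0.0002,  0.0022]), np.float64(0.0), np.float64(-0.19312511971195886)) 0.022217371865739837 0.042969662664868756
time: 28.0
ee_pos: [0.6427, -0.1406, 0.01]
tool_rot: [0.743, 0.67, 0.0, 0.001]
wrist_force: [1.6, 1.8, 3.6]
grip_width: 0.0429
grasp_force: 31.2
[1.55022173 1.7671382  3.61008147] [ 0.64274201 -0.14059627  0.00999601] (array([-0.0006, -0.0006,  0.003 ]), np.float64(0.001), np.float64(-0.19342824524156543))
```

```bash
echo '[[[0,0,0.002],0],[[0,0,0.003],0],[[0,0,0.003],0]]' > rows.txt && python3 drive.py rows.txt && echo '[[[0,0,0],0],[[0,0,0],0],[[0,0,0],0]]' > rows.txt && python3 drive.py rows.txt .056 && echo '[[[0,0,-0.03],0],[[0,0,-0.07],0],[[0,0,-0.11],0],[[0,0,-0.15],0],[[0,0,-0.16],0]]' > rows.txt && python3 drive.py rows.txt && echo '[[[0.02,0,0],0],[[0.02,0,0],0]]' > rows.txt && python3 drive.py rows.txt;  python3 -c "
from h import *
w=shot('wrist','g7');edge(w,2);coupons(w);print(grip((.4322,.1245),.187,.06))
"
```

```text
time: 28.3
ee_pos: [0.6426, -0.1406, 0.0071]
tool_rot: [0.743, 0.669, 0.0, 0.0]
wrist_force: [1.8, 1.0, 3.5]
grip_width: 0.0429
grasp_force: 31.2
time: 28.6
ee_pos: [0.6412, -0.1406, 0.0059]
tool_rot: [0.743, 0.669, -0.001, -0.001]
wrist_force: [0.2, 0.5, -0.1]
grip_width: 0.0561
grasp_force: 0.0
time: 29.1
ee_pos: [0.6446, -0.1415, 0.173]
tool_rot: [0.743, 0.669, 0.002, 0.004]
wrist_force: [0.2, -0.7, 1.3]
grip_width: 0.0558
grasp_force: 0.0
time: 29.3
ee_pos: [0.6438, -0.1194, 0.1662]
tool_rot: [0.742, 0.67, -0.0, -0.0]
wrist_force: [0.2, -0.7, -0.6]
grip_width: 0.0561
grasp_force: 0.0
tail 0.0395 line 0.036 centre 0.0 yawrect 1.469444937821969
line at 0.0723 0.0001
line at 0.1083 -0.0002
line at 0.1442 -0.0001
wrist [111.  13.] [0.432  0.1244] [100.861  46.837   0.182]
(array([ 0.2308, -0.2044,  0.1058]), np.float64(1.281), np.float64(-0.16357771526947584))
```

View pics/g7.png

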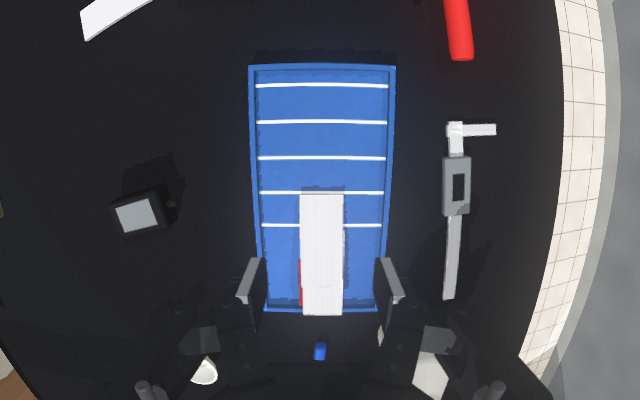

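Coupon 2 is on top of coupon 1, with its tail edge at rows 193–195 on line 2 (row 192), centred at column 322. Coupon 3 is next.

```bash
echo '[[[0.033,-0.029,0],0],[[0.066,-0.058,0],0],[[0.099,-0.087,0],0],[[0.132,-0.117,0],0],[[0.165,-0.146,0],0.1]]' > rows.txt && python3 drive.py rows.txt .056 30 && python3 -c "
from h import *
print(grip((.4322,.1245),.185,.06))"
```

```text
time: 29.85
ee_pos: [0.5141, 0.059, 0.165]
tool_rot: [0.776, 0.63, -0.001, -0.001]
wrist_force: [0.1, 1.0, 0.2]
grip_width: 0.0558
grasp_force: 0.0
(array([ 0.0595, -0.0638,  0.1051]), np.float64(1.178), np.float64(0.218200930528584))
```

```bash
echo '[[[0.02,-0.02,0.01],0.14],[[0.04,-0.04,0.02],0.28],[[0.059,-0.063,0.03],0.42],[[0.059,-0.063,0.05],0.56],[[0.059,-0.063,0.08],0.70]]' > rows.txt && python3 drive.py rows.txt && echo '[[[0,0,0.01],0.14],[[0,0,0.02],0.28],[[0,0,0.025],0.42],[[0,0,0.025],0.478],[[0,0,0.025],0.478]]' > rows.txt && python3 drive.py rows.txt; python3 -c "
from h import *
w=shot('wrist'); coupons(w); print(grip((.4322,.1245),.185,.0))"
```

```text
time: 30.35
ee_pos: [0.4666, 0.1294, 0.0865]
tool_rot: [0.946, 0.325, 0.001, 0.0]
wrist_force: [1.0, -0.6, 0.8]
grip_width: 0.0559
grasp_force: 0.0
time: 30.85
ee_pos: [0.4653, 0.1284, 0.0601]
tool_rot: [0.996, 0.094, -0.001, 0.0]
wrist_force: [-0.7, -0.9, 0.7]
grip_width: 0.0562
grasp_force: 0.0
wrist [315. 261.] [0.4318 0.1263] [100.721  44.484   0.185]
wrist [175. 231.] [0.4354 0.236 ] [100.651  46.967   0.28 ]
(array([-0.0014, -0.0022,  0.0605]), np.float64(0.005), np.float64(1.5394518907777863))
```

```bash
echo '[[[-0.001,-0.003,0.03],0],[[-0.001,-0.003,0.05],0],[[-0.001,-0.003,0.061],0],[[-0.001,-0.003,0.061],0],[[-0.001,-0.003,0.062],0]]' > rows.txt && python3 drive.py rows.txt && python3 -c "
from h import *
print(grip((.4320,.1256),.185,-.003))"
```

```text
time: 31.4
ee_pos: [0.4653, 0.1318, 0.0002]
tool_rot: [0.996, 0.094, 0.0, 0.0]
wrist_force: [0.7, 0.0, 0.2]
grip_width: 0.0561
grasp_force: 0.0
(array([-0.0019, -0.    ,  0.0032]), np.float64(0.004), np.float64(1.5467768651755478))
```

```bash
echo '[[[-0.0015,0,0.003],0],[[-0.0015,0,0.003],0]]' > rows.txt && python3 drive.py rows.txt && echo '[[[0,0,0],0],[[0,0,0],0],[[0,0,0],0],[[0,0,0],0]]' > rows.txt && python3 drive.py rows.txt 0 30 && echo '[[[0,0,-0.02],0],[[0,0,-0.05],0],[[0,0,-0.08],0],[[0,0,-0.08],0]]' > rows.txt && python3 drive.py rows.txt; python3 -c "
from h import *
print(place(3,.075))"
```

```text
time: 31.6
ee_pos: [0.4636, 0.1316, -0.0028]
tool_rot: [0.996, 0.094, 0.001, -0.0]
wrist_force: [1.0, -1.1, -0.3]
grip_width: 0.0558
grasp_force: 0.0
time: 32.0
ee_pos: [0.4646, 0.1318, -0.0018]
tool_rot: [0.996, 0.094, 0.001, -0.0]
wrist_force: [0.5, 0.1, 5.7]
grip_width: 0.0433
grasp_force: 33.9
time: 32.4
ee_pos: [0.4667, 0.1322, 0.0815]
tool_rot: [0.996, 0.094, 0.005, -0.0]
wrist_force: [0.5, -0.2, 0.1]
grip_width: 0.0429
grasp_force: 31.0
(array([0.1312, 0.2669, 0.0078]), np.float64(-1.278), np.float64(1.547080953660918))
```

```bash
echo '[[[0.021,0.043,0],0],[[0.042,0.086,0],-0.14],[[0.063,0.129,0],-0.28],[[0.084,0.172,0],-0.42],[[0.105,0.215,0],-0.56]]' > rows.txt && python3 drive.py rows.txt && python3 -c "
from h import *
print(place(3,.06))"
```

```text
time: 32.9
ee_pos: [0.607, -0.0615, 0.0754]
tool_rot: [0.93, 0.368, -0.001, -0.0]
wrist_force: [0.9, 0.7, -0.9]
grip_width: 0.0432
grasp_force: 31.0
(array([-0.0017,  0.0586,  0.0153]), np.float64(-0.712), np.float64(0.6273062935353955))
```

```bash
echo '[[[0,0.03,0],-0.14],[[-0.002,0.059,0],-0.28],[[-0.002,0.059,0],-0.42],[[-0.002,0.059,0.005],-0.56],[[-0.002,0.059,0.01],-0.7]]' > rows.txt && python3 drive.py rows.txt && echo '[[[0,0,0.004],-0.012],[[0,0,0.004],-0.012],[[0,0,0.004],-0.012]]' > rows.txt && python3 drive.py rows.txt; python3 -c "
from h import *
held(3)"
```

```text
time: 33.4
ee_pos: [0.6449, -0.1047, 0.0651]
tool_rot: [0.747, 0.665, -0.0, -0.001]
wrist_force: [0.1, 0.3, -0.2]
grip_width: 0.0426
grasp_force: 31.1
time: 33.7
ee_pos: [0.6451, -0.1043, 0.0621]
tool_rot: [0.746, 0.666, -0.0, -0.0]
wrist_force: [0.5, -0.0, -1.2]
grip_width: 0.043
grasp_force: 31.0
tail 0.003532642608779349 -0.0012044126922313855 tcp -0.01714247421021487 -0.0004994578520231338
(array([-0.0009,  0.0005,  0.0426]), np.float64(-0.007), np.float64(-0.13106763796157575)) 0.06256938635223239 0.04265375063514616
```

```bash
echo '[[[0,0,0.015],-0.006],[[0,0,0.03],-0.006],[[0,0,0.038],-0.006],[[0,0,0.042],-0.006],[[0,0,0.042],-0.006]]' > rows.txt && python3 drive.py rows.txt && python3 -c "
from h import *
print(place(3,.007))" && echo '[[[0,0,0.004],0],[[0,0,0.008],0],[[0,0,0.011],0],[[0,0,0.011],0]]' > rows.txt && python3 drive.py rows.txt; python3 -c "
from h import *
print(place(3,.007))"
```

```text
time: 34.25
ee_pos: [0.6447, -0.1042, 0.0196]
tool_rot: [0.743, 0.669, -0.001, -0.001]
wrist_force: [-1.7, 1.2, 0.5]
grip_width: 0.0431
grasp_force: 31.2
(array([-0.001 ,  0.0013,  0.0126]), np.float64(0.0), np.float64(-0.13822384952951994))
time: 34.65
ee_pos: [0.646, -0.1044, 0.0098]
tool_rot: [0.743, 0.67, 0.0, 0.0]
wrist_force: [1.0, 2.1, 2.2]
grip_width: 0.0428
grasp_force: 31.1
(array([-0.0009, -0.0001,  0.0028]), np.float64(0.001), np.float64(-0.13879813727260976))
```

```bash
echo '[[[0,0,0.002],0],[[0,0,0.003],0],[[0,0,0.003],0]]' > rows.txt && python3 drive.py rows.txt && echo '[[[0,0,0],0],[[0,0,0],0],[[0,0,0],0]]' > rows.txt && python3 drive.py rows.txt .056 && echo '[[[0,0,-0.03],0],[[0,0,-0.07],0],[[0,0,-0.11],0],[[0,0,-0.15],0],[[0,0,-0.16],0]]' > rows.txt && python3 drive.py rows.txt && echo '[[[0.04,0,0],0],[[0.04,0,0],0]]' > rows.txt && python3 drive.py rows.txt;  python3 -c "
from h import *
w=shot('wrist','g8');edge(w,3);t=shot('top');coupons(t);print(grip((.4362,.2357),.275,.06))
"
```

```text
time: 34.95
ee_pos: [0.6459, -0.1045, 0.0069]
tool_rot: [0.743, 0.669, 0.0, 0.0]
wrist_force: [0.3, 3.0, 2.2]
grip_width: 0.0431
grasp_force: 31.1
time: 35.25
ee_pos: [0.6449, -0.1046, 0.0061]
tool_rot: [0.743, 0.669, -0.0, -0.0]
wrist_force: [0.5, -0.7, -0.2]
grip_width: 0.0556
grasp_force: 0.0
time: 35.75
ee_pos: [0.6482, -0.1053, 0.1731]
tool_rot: [0.743, 0.669, 0.003, 0.004]
wrist_force: [-0.9, -0.2, 0.4]
grip_width: 0.056
grasp_force: 0.0
time: 35.95
ee_pos: [0.6496, -0.0619, 0.1665]
tool_rot: [0.742, 0.67, 0.0, -0.001]
wrist_force: [-0.3, -0.7, -0.2]
grip_width: 0.0556
grasp_force: 0.0
tail 0.0759 line 0.072 centre -0.0001 yawrect 1.4712710673814364
line at 0.1081 0.0002
line at 0.1442 0.0001
top [221. 268.] [0.4365 0.2357] [101.637  44.974   0.271]
top [393. 196.] [ 0.6399 -0.2162] [103.373  46.667   1.494]
(array([ 0.2883, -0.2124,  0.1057]), np.float64(1.193), np.float64(-0.0779009550862175))
```

```bash
echo '[[[0.038,-0.028,0],0],[[0.076,-0.056,0],0],[[0.114,-0.084,0],0],[[0.152,-0.112,0],0],[[0.19,-0.14,0],0.1]]' > rows.txt && python3 drive.py rows.txt .056 30 && echo '[[[0.03,-0.022,0],0.14],[[0.06,-0.044,0],0.28],[[0.07,-0.05,0],0.42]]' > rows.txt && python3 drive.py rows.txt && python3 -c "
from h import *
print(grip((.4362,.2359),.277,.06))"
```

```text
time: 36.55
ee_pos: [0.5287, 0.1391, 0.1655]
tool_rot: [0.777, 0.63, -0.001, -0.0]
wrist_force: [0.5, 0.3, 1.0]
grip_width: 0.0563
grasp_force: 0.0
time: 36.85
ee_pos: [0.4935, 0.219, 0.1655]
tool_rot: [0.891, 0.454, -0.001, -0.0]
wrist_force: [0.5, -0.1, -0.2]
grip_width: 0.0564
grasp_force: 0.0
(array([ 0.0053, -0.0364,  0.1056]), np.float64(0.666), np.float64(0.9455073114147009))
```

```bash
echo '[[[0.003,-0.018,0.01],0.14],[[0.005,-0.036,0.02],0.28],[[0.005,-0.036,0.05],0.42],[[0.005,-0.036,0.08],0.56],[[0.005,-0.036,0.103],0.666]]' > rows.txt && python3 drive.py rows.txt && echo '[[[0,0,0],0]]' > rows.txt && python3 drive.py rows.txt; python3 -c "
from h import *
w=shot('wrist'); coupons(w); print(grip((.4362,.2359),.277,.0))"
```

```text
time: 37.35
ee_pos: [0.4679, 0.2414, 0.0609]
tool_rot: [0.991, 0.137, -0.001, 0.001]
wrist_force: [0.6, -1.1, 0.1]
grip_width: 0.0557
grasp_force: 0.0
time: 37.45
ee_pos: [0.4657, 0.2405, 0.0588]
tool_rot: [0.99, 0.14, -0.005, 0.001]
wrist_force: [-0.2, 0.8, -0.3]
grip_width: 0.0561
grasp_force: 0.0
wrist [313. 257.] [0.4359 0.2378] [101.592  45.011   0.281]
(array([ 0.0009, -0.0035,  0.0612]), np.float64(0.005), np.float64(1.6631798917921403))
```

```bash
echo '[[[0,-0.0035,0.03],0],[[0,-0.0035,0.05],0],[[0,-0.0035,0.06],0],[[0,-0.0035,0.061],0],[[0,-0.0035,0.061],0]]' > rows.txt && python3 drive.py rows.txt && python3 -c "
from h import *
print(grip((.436,.2370),.278,-.003))"
```

```text
time: 38.0
ee_pos: [0.469, 0.2461, 0.0038]
tool_rot: [0.99, 0.14, 0.001, -0.0]
wrist_force: [-0.4, 0.6, -0.2]
grip_width: 0.0559
grasp_force: 0.0
(array([-0.0023, -0.0003,  0.0068]), np.float64(0.003), np.float64(1.6714910326480406))
```

```bash
echo '[[[-0.002,0,0.004],0],[[-0.002,0,0.0065],0],[[-0.002,0,0.0065],0]]' > rows.txt && python3 drive.py rows.txt && echo '[[[0,0,0],0],[[0,0,0],0],[[0,0,0],0],[[0,0,0],0]]' > rows.txt && python3 drive.py rows.txt 0 30 && echo '[[[0,0,-0.02],0],[[0,0,-0.06],0],[[0,0,-0.09],0],[[0,0,-0.09],0]]' > rows.txt && python3 drive.py rows.txt; python3 -c "
from h import *
print(place(4,.085))"
```

```text
time: 38.3
ee_pos: [0.4661, 0.2454, -0.0037]
tool_rot: [0.99, 0.14, 0.0, -0.0]
wrist_force: [-0.0, 0.2, -0.6]
grip_width: 0.056
grasp_force: 0.0
time: 38.7
ee_pos: [0.4677, 0.246, -0.0018]
tool_rot: [0.99, 0.14, 0.001, -0.0]
wrist_force: [-1.8, -0.5, 7.4]
grip_width: 0.0428
grasp_force: 34.7
time: 39.1
ee_pos: [0.4697, 0.2469, 0.0918]
tool_rot: [0.99, 0.14, 0.005, -0.001]
wrist_force: [0.4, -0.1, -0.7]
grip_width: 0.043
grasp_force: 31.0
(array([0.085 , 0.3539, 0.0073]), np.float64(-1.185), np.float64(1.67251332034733))
```

```bash
echo '[[[0.0,0.03,-0.03],0],[[0.015,0.075,-0.03],0],[[0.03,0.12,-0.03],0],[[0.04,0.165,-0.03],-0.1],[[0.05,0.21,-0.03],-0.24]]' > rows.txt && python3 drive.py rows.txt && echo '[[[0,0.02,0],-0.14],[[0,0.04,0],-0.28],[[0,0.04,0],-0.28]]' > rows.txt && python3 drive.py rows.txt && python3 -c "
from h import *
print(place(4,.06))"
```

```text
time: 39.6
ee_pos: [0.5724, 0.0558, 0.115]
tool_rot: [0.966, 0.26, -0.001, -0.0]
wrist_force: [-0.1, 0.2, -1.2]
grip_width: 0.0429
grasp_force: 31.1
time: 39.9
ee_pos: [0.5926, 0.0208, 0.115]
tool_rot: [0.921, 0.389, -0.001, -0.0]
wrist_force: [-0.4, -0.6, -0.6]
grip_width: 0.043
grasp_force: 31.1
(array([-0.0248,  0.1038,  0.0549]), np.float64(-0.668), np.float64(0.717117529417592))
```

```bash
echo '[[[-0.01,0.042,0.01],-0.14],[[-0.02,0.084,0.02],-0.28],[[-0.025,0.104,0.03],-0.42],[[-0.025,0.104,0.04],-0.56],[[-0.025,0.104,0.05],-0.668]]' > rows.txt && python3 drive.py rows.txt && echo '[[[0,0,0],0],[[0,0,0],0]]' > rows.txt && python3 drive.py rows.txt; python3 -c "
from h import *
held(4)"
```

```text
time: 40.4
ee_pos: [0.6489, -0.0673, 0.0645]
tool_rot: [0.742, 0.671, -0.0, -0.001]
wrist_force: [-0.1, 0.7, 0.7]
grip_width: 0.0432
grasp_force: 31.1
time: 40.6
ee_pos: [0.6487, -0.0667, 0.0654]
tool_rot: [0.743, 0.669, -0.0, -0.001]
wrist_force: [0.5, 0.4, -0.2]
grip_width: 0.0426
grasp_force: 31.1
tail 0.005277907268574258 -0.0018468488266361088 tcp -0.015394059501065399 -0.0005362878209880305
(array([-0.0026,  0.0006,  0.0461]), np.float64(0.0), np.float64(-0.08078874207130778)) 0.06613616852195824 0.042506026765877475
```

```bash
echo '[[[-0.002,0,0.015],0],[[-0.002,0,0.03],0],[[-0.002,0,0.04],0],[[-0.002,0,0.045],0],[[-0.002,0,0.045],0]]' > rows.txt && python3 drive.py rows.txt && echo '[[[0,0,0.004],0],[[0,0,0.008],0],[[0,0,0.011],0],[[0,0,0.011],0]]' > rows.txt && python3 drive.py rows.txt; python3 -c "
from h import *
print(place(4,.007))"
```

```text
time: 41.15
ee_pos: [0.6484, -0.0693, 0.0198]
tool_rot: [0.742, 0.67, -0.001, -0.001]
wrist_force: [-0.5, 0.4, 0.2]
grip_width: 0.0429
grasp_force: 31.3
time: 41.55
ee_pos: [0.6499, -0.0694, 0.0104]
tool_rot: [0.742, 0.67, 0.001, 0.0]
wrist_force: [0.3, 3.3, 3.5]
grip_width: 0.0429
grasp_force: 31.3
(array([-0.0001, -0.0003,  0.0034]), np.float64(0.003), np.float64(-0.08706650061730821))
```

```bash
echo '[[[0,0,0.002],0],[[0,0,0.0035],0],[[0,0,0.0035],0]]' > rows.txt && python3 drive.py rows.txt && echo '[[[0,0,0],0],[[0,0,0],0],[[0,0,0],0]]' > rows.txt && python3 drive.py rows.txt .056 && echo '[[[0,0,-0.03],0],[[0,0,-0.07],0],[[0,0,-0.11],0],[[0,0,-0.15],0],[[0,0,-0.19],0]]' > rows.txt && python3 drive.py rows.txt && echo '[[[0,0,-0.02],0],[[0,0.02,-0.04],0],[[0,0.04,-0.04],0],[[0,0.06,-0.04],0],[[0,0.08,-0.04],0]]' > rows.txt && python3 drive.py rows.txt;echo '[[[-0.03,0.03,0],0],[[-0.06,0.06,0],0],[[-0.06,0.06,0],0]]' > rows.txt && python3 drive.py rows.txt;  python3 -c "
from stand import *
w=shot('wrist','f1');t=shot('top','f1t');s=shot('scene','f1s');edge(w,4)
for n,cc in(('w',w),('t',t)):
  for b in blobs(cc,'orange',60):
    r=rect(plane(cc,b,.045)); print(n,toS(r[0]),r[1:]) if abs(r[0][0]-.63)<.15 else 0
im=s['pixels'][:,:,::-1]
a=cv2.resize(im[205:285,220:350],(520,320),interpolation=cv2.INTER_CUBIC); b=cv2.resize(t['pixels'][150:230,190:320,::-1],(520,320),interpolation=cv2.INTER_CUBIC)
cv2.imwrite('pics/f1c.png',cv2.resize(cv2.vconcat([a,b]),(487,600)))
"
```

```text
time: 41.85
ee_pos: [0.6497, -0.0695, 0.0069]
tool_rot: [0.742, 0.67, 0.0, 0.0]
wrist_force: [1.6, 1.8, 2.6]
grip_width: 0.0433
grasp_force: 31.2
time: 42.15
ee_pos: [0.6488, -0.0698, 0.0061]
tool_rot: [0.742, 0.67, -0.0, -0.0]
wrist_force: [-0.8, 0.6, -1.0]
grip_width: 0.056
grasp_force: 0.0
time: 42.65
ee_pos: [0.6488, -0.0698, 0.198]
tool_rot: [0.742, 0.67, -0.0, -0.0]
wrist_force: [0.3, -0.8, 0.4]
grip_width: 0.056
grasp_force: 0.0
time: 43.15
ee_pos: [0.7294, -0.0781, 0.2365]
tool_rot: [0.742, 0.67, -0.0, -0.0]
wrist_force: [-0.3, 0.3, -1.1]
grip_width: 0.0561
grasp_force: 0.0
time: 43.45
ee_pos: [0.7837, -0.1478, 0.2339]
tool_rot: [0.743, 0.669, -0.001, -0.0]
wrist_force: [-0.5, -0.3, 0.1]
grip_width: 0.0562
grasp_force: 0.0
tail 0.1102 line 0.10799999999999998 centre 0.0014 yawrect 1.4665942901911482
line at 0.1441 0.0017
t [ 0.03063236 -0.04145064] (69.7396240234375, 29.69875717163086, np.float64(1.5302042923018544))
t [0.03128271 0.02383712] (28.56479835510254, 21.078201293945312, np.float64(-0.05946359345150724))
```

View pics/f1.png

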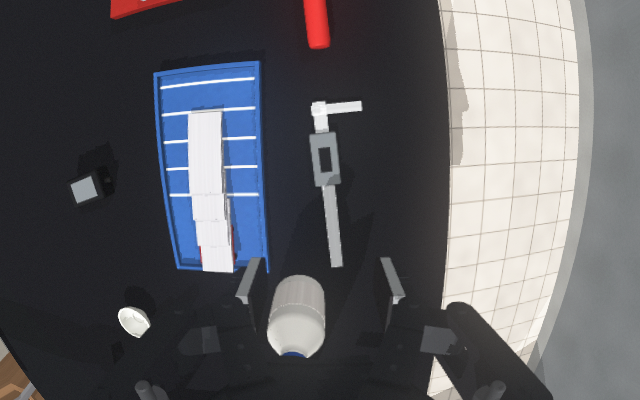

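View pics/f1c.png

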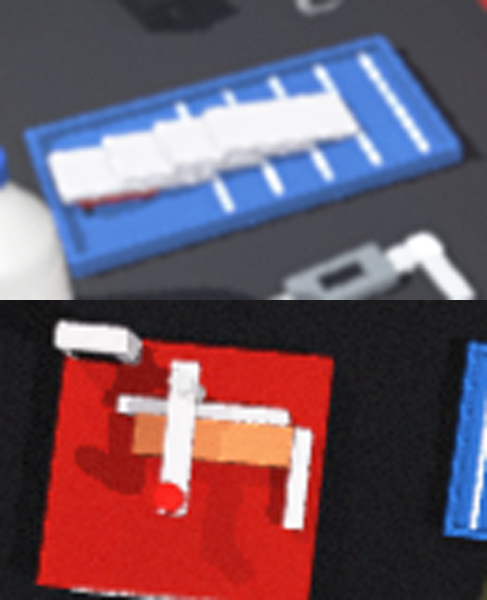

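The wrist view shows coupon 4's tail on line 4 (row 113) and evenly stepped heads at rows 272, 248, 220 and 193. The scene crop shows the same shingle, stacked in the right order. The top crop shows the bar in the corner with the arm over it. I'll take one closer look at the bar in case it was knocked.

```bash
echo '[[[0.03,-0.035,0],0],[[0.06,-0.07,0],0],[[0.09,-0.105,0],0],[[0.12,-0.14,0],0],[[0.15,-0.175,0],0]]' > rows.txt && python3 drive.py rows.txt && echo '[[[0.03,0,0],0],[[0.06,0,0],0],[[0.06,0,0],0]]' > rows.txt && python3 drive.py rows.txt; python3 -c "
from stand import *
w=shot('wrist','f2')
for b in blobs(w,'orange',60):
    r=rect(plane(w,b,.045)); print(toS(r[0]),r[1:],b.mean(0))
u=proj(w,toW(.03,-.01,.045))[0].astype(int);print(u);x=max(100,min(540,u[0]));y=max(75,min(325,u[1]))
cv2.imwrite('pics/f2c.png',cv2.resize(w['pixels'][y-75:y+75,x-100:x+100,::-1],None,fx=4,fy=4,interpolation=cv2.INTER_CUBIC))"
```

```text
time: 44.1
ee_pos: [0.6213, 0.0257, 0.2371]
tool_rot: [0.742, 0.671, 0.0, 0.0]
wrist_force: [0.2, 0.3, 0.9]
grip_width: 0.056
grasp_force: 0.0
time: 44.4
ee_pos: [0.6284, 0.0872, 0.2374]
tool_rot: [0.741, 0.672, 0.001, -0.0]
wrist_force: [-1.2, -0.5, -0.1]
grip_width: 0.0562
grasp_force: 0.0
[ 0.03035958 -0.04003735] (64.58773040771484, 28.055957794189453, np.float64(1.498587376998488)) [330.46987952 121.52409639]
[0.03017126 0.02438702] (26.428295135498047, 23.2739200592041, np.float64(-0.09043442587442023)) [328.39325843  62.31460674]
[329  93]
```

View pics/f2c.png

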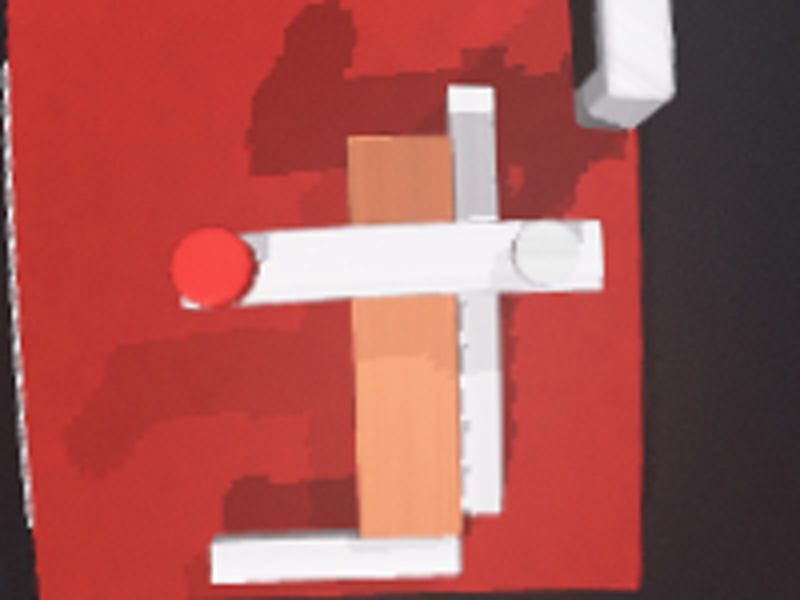

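The bar is flush with the side stop (column 455) and the end stop (row 538), and the arm lies square across it at row 260. Handing in.

```bash
python3 -c "
from rig import robot, camrig, monitor
print(robot.close_job())"
```

```text
the job is handed in; nothing more can be done
None
```

I handed the job in at about 44 s of the 210 s: the bar is home against both stops, the probe arm is within about 0.03 rad of fully in, and all four coupons found are shingled on lines 1 to 4; no verdict came back.

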